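Tip up the tub lid and stand it to drain

ROBOT

A 6-joint arm with a two-finger parallel gripper is mounted at the origin on a cart in front of the work surface, level with it; the furniture and walls round the work are solid. World frame = base frame: x ahead of the robot, y to its left, z up, the work surface at z = 0. Lengths are in mm, angles in rad, forces in N, time in s.
With the tool pointing down it reaches from about 325 to 775 mm from the base axis. Payload 9.3 kg.
Tool frame: the origin (TCP) lies on the centre line of the jaws, within the pads' length; the fingertips stand 19 mm ahead of it and the grasp point (between the pads) is the TCP; x points along the fingers, z is the direction in which the jaws open and shut, and the axes are right-handed (so a half turn about x gives the same grasp; the last joint's range is limited). The gripper opens to 85 mm and grips with 20 to 120 N. Pads are 22 mm wide; open, the fingers measure 114 mm over their backs; the gripper's body (76 mm by 85 mm) begins 54 mm behind the grasp point. The pads swing forward as they close: fully open they stand 13 mm farther back than shut.
Start: joints at [-1.337, 0.259, 0.021, 1.334, 0, 1.418], TCP at [207.468, -509.366, 250.279] pointing down, gripper open.
Joint ranges: [-3.04, 3.04], [-0.91, 1.82], [-1.04, 1.36], [-1.92, 1.95], [-1.52, 1.45], [-3.14, 3.14]. Speed limits (rad/s): [2.22, 2.22, 2.79, 3.14, 3.14, 3.14].

INTERFACE

Orientations are given as a unit quaternion [w, x, y, z].
In Python, from plant import ctrl gives the robot as it stands. The module is installed in compiled form; this text tells all that it offers.
- The arm moves only by the tool step_arm, never from a script. Its argument "rows" is a list of rows, each a list of 3 entries, a list of its own where there are three numbers: the shift along the tool's x, y, z in units of 60 mm (1.0 is 60 mm), then the turn, a rotation vector about the tool's x, y, z in units of 6 degrees (1.0 is 6 degrees), then the finger opening in mm, from 0 to 85.4. A call has exactly 8 rows; each row shifts and turns the commanded pose from where the row before left it, along the tool's axes as they then stand; what a row does not reach is not made up. A row lasts 1/8 s, in which the tool goes at most 62.5 mm and 10.7 degrees, less where a joint would pass 70% of its speed; a pose out of reach is approached as far as the arm can. A call is refused whole if a number of a shift passes 1 or a number of a turn 1, either way. A call with a gripper value outside its range is refused whole. The fingers move at their own pace and stop on an object; "force" is the grip in N (left out, the last holds). Time passes only in rows, so rows that do not move let the fingers close, or fill a call up. It gives the time, the measured TCP pose, the force and the opening at its end, in the units of the state.
- ctrl.observe(): the state, without advancing time (a new reading comes with each control period).
- ctrl.snapshot(name): name is "scene" or "top" or "wrist"; returns a dict with "frame" (400x640x3 uint8, red, green, blue), "range_z" (400x640 float32, mm along the optical axis (not along the pixel's ray), 0 where there is no reading), "fx", "fy", "cx", "cy" (pixels), "pose" (4x4, takes a point from camera to world coordinates). Camera axes: x right, y down, z forward; pixel columns grow to the right and rows downward; lengths in mm; the calibration is good to about 2 mm. A picture is of the moment at which its call begins.
- ctrl.hand_in(): hands the job in, once; it reports no verdict.
The state is a dict: "time_s": time; "q": joint angles; "joint_vel": joint speeds; "effort": joint torques, N m; "position": TCP position; "ee_rot": TCP orientation; "ft_force": force on the tool from outside, world axes, zero at the start; "wrist_torque": the same for the moment, N m; "width": finger opening in mm.
Only numpy, scipy, OpenCV 4.12 (cv2) and the standard library are available. Lean on these libraries where they do the work, as an engineer would, in place of code of your own. Each camera call takes 0.05 s, during which the arm holds its last target.

TASK

The rinsed lid of the small steel tub has to drain. Tip it up by its front lip until it stands by itself on the tub's back ledge, leaning against the wire lid rest behind, and let it go; then lift it off the tub and stand it on edge, lip upward, in the middle of the trough of the grey draining stand. Do not let the lid fall on the bench, and leave the vial and the bottles where they stand.

Things in the scene. Friction and masses are not known exactly. Their poses are not given: they have to be found in the camera images.
- tub: open steel tub, fixed, 126 (x) x 110 (y) x 68 mm high; origin: centre of its underside; front = -x side. Walls 6 mm. The lid lies on an inner ledge at z = 62 mm, inside a rim with inner faces at x = +-57, y = +-49 mm, top z = 68. Back ledge 17 mm wide (x 40 to 57). The front rim has a gap 42 mm wide for the lid's lip. Two brass weights stand inside.
- tub_rest (a point): middle of the top bar of the tub's dark wire lid rest: level, 8 mm thick, along the tub's y, at tub x = 72, z = 142 mm, on two wires at y = +-36 mm behind the back wall. The tipped-up lid stands on the back ledge against the back rim and leans on this bar, about 8 degrees past upright. Same axes as the tub
- lid: loose flat aluminium lid, about 0.16 kg: plate 110 (x) x 94 (y) x 5 mm, and a lip 32 mm wide, 5 mm thick, in the same plane, x = -55 to -84. Origin: centre of the plate's underside; z to its top face. At first level on the tub's ledge, axes as the tub's, 2 mm play, the lip 21 mm out over the tub's front face. Tipped up, its top face looks to the tub's +x
- stand: draining stand, fixed: grey base 110 (x) x 130 (y) x 10 mm, origin on the bench under the middle of its trough; front = -x side. The trough runs along y: floor z = 10 mm, 28 mm wide (x = -14 to 14) between a front bar (x -22 to -14, top z = 22) and a back bar (x 14 to 22, top z = 18)
- stand_rest (a point): middle of the stand's upper steel bar: level, 8 mm thick, 90 mm long along the stand's y, at stand x = 36, z = 110 mm, on two wires that rise behind the trough; a lid in the trough leans back on it. Same axes as the stand
- lid_lip (a point): middle of the outer end of the lid's lip (lid x = -84, y = 0, z = 2.5 mm); same axes as the lid
- lid_foot (a point): middle of the lid's back edge, opposite the lip (lid x = +55, y = 0, z = 2.5 mm); same axes as the lid
- vial: bystander: small vial with a screw cap, 25 mm across, 55 mm high, origin under its centre
- sample_bottle: bystander: white sample bottle, 58 mm across, 112 mm high, origin under its centre
- buffer: bystander: squat clear bottle with a screw cap, 45 mm across, 80 mm high, origin under its centre
Not all that is in view belongs to the job. What is shaped like the lid but pink is not meant.

How it is judged:
By the outcome, as a careful person would: the job done as asked, in the order asked, and still so for the second after the job is handed in, with the robot touching nothing.
It also fails if it takes over 64 s, if anything falls off the work surface, if the arm or the gripper's body presses on something with over 40 N, if the wrist force passes 120 N, or if a joint passes its speed limit or range.

## Working session

There is one attempt and no reset: what is moved stays moved. The work goes in short steps, Python scripts to look and compute and a tool call to move; the robot and the scene stay as the last step left them, time stands still between calls to the robot, and variables do not carry over. Pictures are saved under pics/ and viewed, and the job is handed in when it is done.

Besides the shell and the picture viewer there is one more tool, called after "Emit:" as name(argument=value, ...) on one line, values as JSON. step_arm: Moves the arm, as the interface text tells. Its arguments: {"type":"object","properties":{"rows":{"type":"array","items":{"type":"array"}},"force":{"type":"number"}},"required":["rows"]}

```bash
mkdir -p pics
cat > h.py <<'E'
import numpy as np, cv2
from plant import ctrl
def snap(n,f,crop=None,s=1):
    d=ctrl.snapshot(n); np.savez('pics/'+f+'.npz',**d)
    im=cv2.cvtColor(d['frame'],cv2.COLOR_RGB2BGR); cv2.imwrite('pics/'+f+'.png',im); return d
def crop(f,u0,v0,u1,v1,s,o):
    im=cv2.imread('pics/'+f+'.png')[v0:v1,u0:u1]; cv2.imwrite('pics/'+o+'.png',cv2.resize(im,None,fx=s,fy=s,interpolation=cv2.INTER_CUBIC))
def load(f): return dict(np.load('pics/'+f+'.npz'))
def cloud(d):
    z=d['range_z'].astype(float); v,u=np.mgrid[:400,:640]
    P=np.stack([(u-d['cx'])/d['fx']*z,(v-d['cy'])/d['fy']*z,z],-1)
    W=P@d['pose'][:3,:3].T+d['pose'][:3,3]; W[z==0]=np.nan; return W
def proj(d,p):
    p=np.atleast_2d(p); c=(p-d['pose'][:3,3])@d['pose'][:3,:3]
    return np.c_[c[:,0]/c[:,2]*d['fx']+d['cx'],c[:,1]/c[:,2]*d['fy']+d['cy']]
E
python3 - <<'E'
from h import *
for n in('scene','top','wrist'):
    d=snap(n,n+'0'); print(n,d['pose'].round(3).tolist(),d['fx'],d['fy'],d['cx'],d['cy'])
print(ctrl.observe())
E
```

```text
scene [[-0.61, -0.409, 0.679, -83.569], [-0.792, 0.314, -0.523, 586.919], [0.001, -0.857, -0.515, 551.802], [0.0, 0.0, 0.0, 1.0]] 360.909481144144 360.909481144144 315.0855165107098 200.6392038576114
top [[0.08, -0.972, 0.223, 175.383], [-0.997, -0.079, 0.014, 101.499], [0.004, -0.223, -0.975, 1598.36], [0.0, 0.0, 0.0, 1.0]] 489.72742666497373 489.72742666497373 326.3374354840158 200.0631863952989
wrist [[0.376, -0.889, -0.261, 274.439], [-0.927, -0.361, -0.104, -482.769], [-0.002, 0.281, -0.96, 372.414], [0.0, 0.0, 0.0, 1.0]] 312.1371617674387 312.1371617674387 318.32638812350405 200.87794753490593
{'time_s': 0.15, 'q': array([-1.33657454e+00,  2.59051047e-01,  2.09661251e-02,  1.33368712e+00,
        1.16135042e-05,  1.41823562e+00]), 'joint_vel': array([-0.00186133, -0.00223155,  0.00174715, -0.00250772,  0.00033358,
        0.00049889]), 'effort': array([ 3.10395910e-03, -5.55969501e+01,  3.44660640e+01,  1.14019937e-02,
       -7.06390824e-05,  8.29734574e-06]), 'position': array([ 207.44283171, -509.18799827,  249.82327994]), 'ee_rot': array([ 0.5865221 ,  0.39482179,  0.5870239 , -0.39434821]), 'ft_force': array([-0.74209162, -0.02147739,  0.27300938]), 'wrist_torque': array([ 0.01188086, -0.0407103 ,  0.01686131]), 'width': 85.20415914295906}
```

View pics/scene0.png

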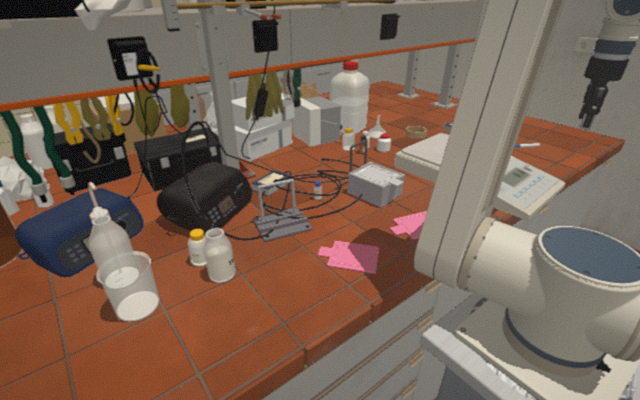

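View pics/top0.png

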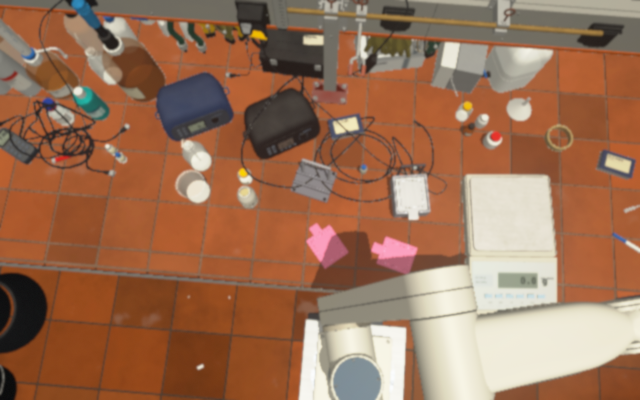

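View pics/wrist0.png

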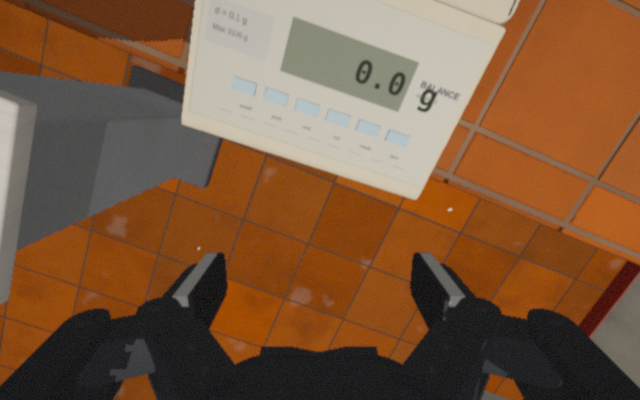

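Run:
```python
from h import *
crop('scene0',230,130,430,280,4,'s0c'); crop('top0',280,120,460,240,4.4,'t0c')
W=cloud(load('top0'))
for u,v in[(410,197),(410,214),(316,180),(362,167),(245,198),(243,176),(345,125)]: print(u,v,W[v,u].round(0))
W=cloud(load('scene0'))
for u,v in[(366,182),(283,225),(318,187)]: print(u,v,W[v,u].round(0))
```

```text
410 197 [ 559. -146.   59.]
410 214 [ 500. -145.   77.]
316 180 [605. 164.   7.]
362 167 [648.  15.  59.]
245 198 [503. 377. 103.]
243 176 [580. 396.  79.]
345 125 [804.  81.  22.]
366 182 [558. -94.  59.]
283 225 [573. 185.  18.]
318 187 [644.  15.  42.]
```

View pics/s0c.png

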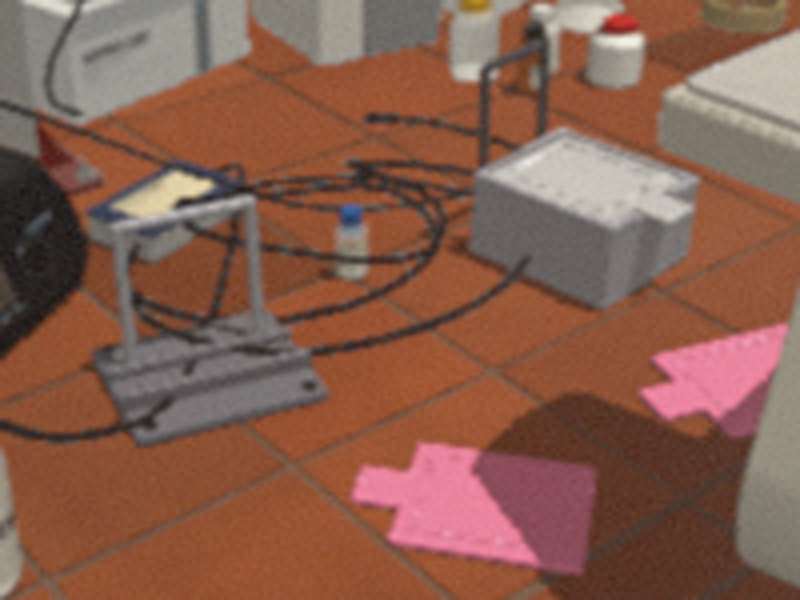

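View pics/t0c.png

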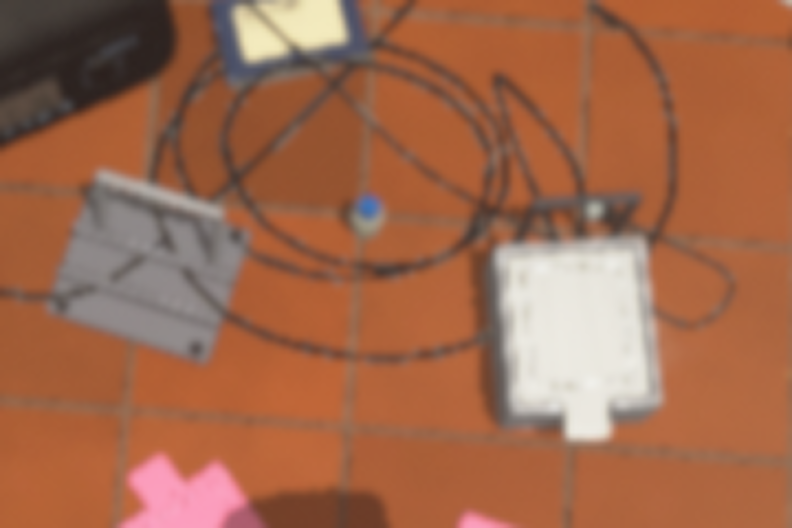

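```bash
cat >> h.py <<'E'
from scipy.spatial.transform import Rotation as Ro
def rot(q): return Ro.from_quat([q[1],q[2],q[3],q[0]])
def axes(x,z):
    x=np.array(x,float);x/=np.linalg.norm(x);z=np.array(z,float);z-=x*(z@x);z/=np.linalg.norm(z)
    return Ro.from_matrix(np.stack([x,np.cross(z,x),z],1))
import json,os
def plan(p1,R1,n,p0=None,R0=None,path=None):
    "rows from current pose to p1,R1 in n rows; straight or path(s)->(p,R). returns rounded rows, checked"
    if p0 is None:
        s=ctrl.observe(); p0=s['position']; R0=rot(s['ee_rot'])
    dr=(R0.inv()*R1).as_rotvec()
    p=np.array(p0);R=R0; rows=[]
    for i in range(1,n+1):
        s=i/n
        if path: pt,Rt=path(s)
        else: pt,Rt=p0+(p1-p0)*s,R0*Ro.from_rotvec(dr*s)
        sh=(R.inv().apply(pt-p)/60).round(3); tu=(np.degrees((R.inv()*Rt).as_rotvec())/6).round(3)
        rows.append([sh.tolist(),tu.tolist()])
        p=p+R.apply(sh*60); R=R*Ro.from_rotvec(np.radians(tu*6))
        if max(abs(sh).max(),abs(tu).max())>1: print('!! over')
    for k,r in enumerate(rows): print(r)
    return p,R
E
python3 - <<'E'
from h import *
s=ctrl.observe();R=rot(s['ee_rot']);print(R.as_matrix().round(3))
d=load('wrist0');print('cam in tool',R.inv().apply(d['pose'][:3,3]-s['position']).round(1),(R.inv().as_matrix()@d['pose'][:3,:3]).round(3))
R1=axes([0,0,-1],[0,1,0])
print(np.degrees((R.inv()*R1).as_rotvec()),np.degrees((R.inv()*axes([0,0,-1],[0,-1,0])).as_rotvec()))
E
```

```text
[[-0.     0.926  0.377]
 [ 0.001  0.377 -0.926]
 [-1.     0.    -0.001]]
cam in tool [-122.6   72.     0.7] [[ 0.001 -0.281  0.96 ]
 [-0.001 -0.96  -0.281]
 [ 1.    -0.001 -0.001]]
[-1.57838979e+02 -2.26974533e-03 -7.84384841e-02] [ 2.21610029e+01 -5.62348502e-02  1.62724701e-03]
```

Run:
```python
from h import *
plan(np.array([420,-140,320.]),axes([0,0,-1],[0,-1,0]),8)
```

```text
[[-0.146, 0.7, -0.545], [0.462, -0.001, 0.0]]
[[-0.145, 0.673, -0.579], [0.461, -0.001, 0.0]]
[[-0.146, 0.645, -0.611], [0.462, -0.002, 0.0]]
[[-0.146, 0.614, -0.64], [0.462, -0.001, 0.0]]
[[-0.146, 0.582, -0.67], [0.461, -0.001, 0.0]]
[[-0.146, 0.55, -0.697], [0.462, -0.001, 0.0]]
[[-0.146, 0.515, -0.723], [0.462, -0.001, 0.0]]
[[-0.146, 0.479, -0.747], [0.462, -0.001, 0.0]]
```

Emit:
step_arm(rows=[[[-0.146, 0.7, -0.545], [0.46, 0, 0], 40], [[-0.146, 0.673, -0.579], [0.46, 0, 0], 40], [[-0.146, 0.645, -0.611], [0.46, 0, 0], 40], [[-0.146, 0.614, -0.64], [0.46, 0, 0], 40], [[-0.146, 0.582, -0.67], [0.46, 0, 0], 40], [[-0.146, 0.55, -0.697], [0.46, 0, 0], 40], [[-0.146, 0.515, -0.723], [0.46, 0, 0], 40], [[-0.146, 0.479, -0.747], [0.46, 0, 0], 40]])

```text
time_s: 1.15
position: [420.3, -138.3, 320.7]
ee_rot: [0.5, 0.5, 0.5, -0.5]
ft_force: [-0.2, -1.0, -0.4]
width: 40.2
```

Run:
```python
from h import *
d=snap('wrist','wrist1'); s=ctrl.observe(); print(s['time_s'],s['q'].round(3),s['position'],rot(s['ee_rot']).as_matrix().round(3),s['width'])
```

```text
1.2 [-0.499  0.06  -0.043  1.466  0.003  2.643] [ 422.29206777 -134.05639243  321.70090191] [[ 0.002  1.     0.   ]
 [ 0.002  0.    -1.   ]
 [-1.     0.002 -0.002]] 39.735878245044276
```

View pics/wrist1.png

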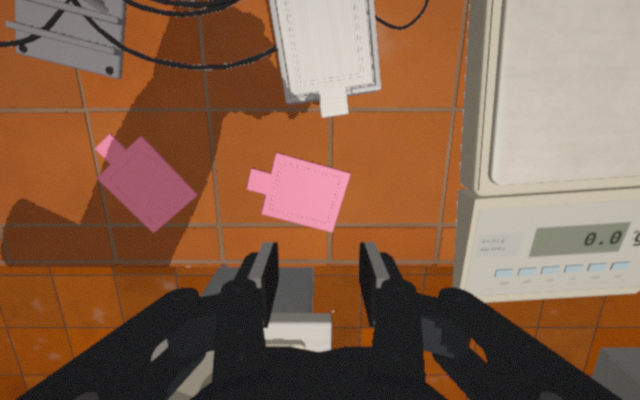

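Run:
```python
from h import *
plan(np.array([510,30,340.]),axes([0,0,-1],[1,0,0]),16)
```

```text
[[-0.019, 0.091, -0.171], [-0.937, 0.0, -0.002]]
[[-0.018, 0.108, -0.161], [-0.938, 0.001, -0.002]]
[[-0.019, 0.123, -0.15], [-0.937, 0.0, -0.002]]
[[-0.018, 0.137, -0.137], [-0.938, 0.0, -0.002]]
[[-0.019, 0.15, -0.123], [-0.937, 0.001, -0.001]]
[[-0.019, 0.161, -0.107], [-0.938, 0.0, -0.002]]
[[-0.018, 0.171, -0.092], [-0.937, 0.001, -0.002]]
[[-0.019, 0.179, -0.074], [-0.938, 0.0, -0.002]]
[[-0.019, 0.186, -0.056], [-0.937, 0.0, -0.002]]
[[-0.019, 0.19, -0.038], [-0.938, 0.001, -0.002]]
[[-0.018, 0.193, -0.019], [-0.937, 0.0, -0.002]]
[[-0.019, 0.193, 0.0], [-0.938, 0.001, -0.001]]
[[-0.019, 0.193, 0.019], [-0.937, -0.0, -0.002]]
[[-0.019, 0.19, 0.038], [-0.938, 0.0, -0.002]]
[[-0.019, 0.186, 0.056], [-0.937, 0.001, -0.002]]
[[-0.019, 0.179, 0.074], [-0.937, 0.0, -0.002]]
```

Emit:
step_arm(rows=[[[-0.02, 0.09, -0.17], [-0.938, 0, 0], 40], [[-0.02, 0.11, -0.16], [-0.938, 0, 0], 40], [[-0.02, 0.12, -0.15], [-0.938, 0, 0], 40], [[-0.02, 0.14, -0.14], [-0.938, 0, 0], 40], [[-0.02, 0.15, -0.12], [-0.938, 0, 0], 40], [[-0.02, 0.16, -0.11], [-0.938, 0, 0], 40], [[-0.02, 0.17, -0.09], [-0.938, 0, 0], 40], [[-0.02, 0.18, -0.07], [-0.938, 0, 0], 40]])

```text
time_s: 2.2
position: [463.7, -57.8, 329.8]
ee_rot: [0.654, 0.269, 0.654, -0.269]
ft_force: [0.6, 0.4, -0.8]
width: 40.1
```

Emit:
step_arm(rows=[[[-0.02, 0.19, -0.06], [-0.938, 0, 0], 40], [[-0.02, 0.19, -0.04], [-0.938, 0, 0], 40], [[-0.02, 0.19, -0.02], [-0.938, 0, 0], 40], [[-0.02, 0.19, 0], [-0.938, 0, 0], 40], [[-0.02, 0.19, 0.02], [-0.938, 0, 0], 40], [[-0.02, 0.19, 0.04], [-0.938, 0, 0], 40], [[-0.02, 0.19, 0.06], [-0.938, 0, 0], 40], [[-0.02, 0.18, 0.07], [-0.938, 0, 0], 40]])

```text
time_s: 3.2
position: [507.3, 24.5, 339.3]
ee_rot: [0.707, -0.002, 0.707, 0.002]
ft_force: [0.6, -0.1, 0.3]
width: 40.2
```

Run:
```python
from h import *
d=snap('wrist','wrist2'); s=ctrl.observe(); print(s['time_s'],s['q'].round(4).tolist(),s['position'].tolist(),rot(s['ee_rot']).as_matrix().round(3),s['width'])
crop('wrist2',0,0,640,400,1.25,'w2c')
```

```text
3.25 [-0.1157, 0.176, 0.1366, 1.5318, 0.0005, 1.4446] [507.7076607117723, 25.30512729044719, 339.345641231411] [[-0.    -0.011  1.   ]
 [ 0.001  1.     0.011]
 [-1.     0.001 -0.   ]] 39.853804915290866
```

View pics/w2c.png

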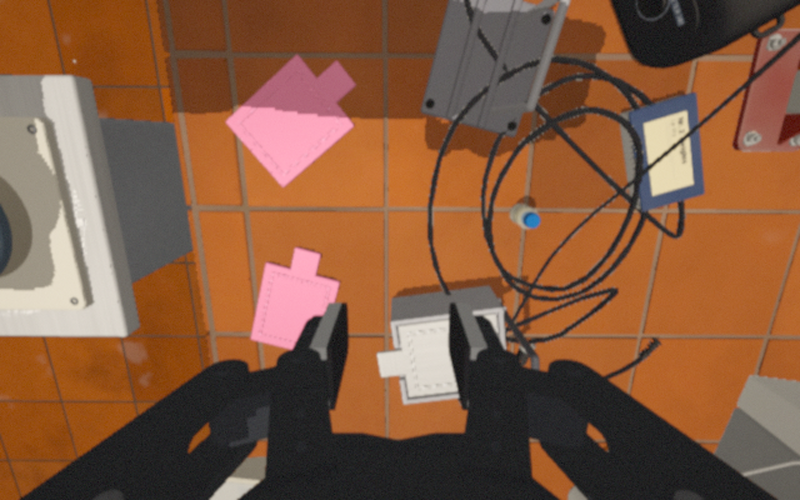

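Run:
```python
from h import *
def rect(P):
    r=cv2.minAreaRect(P[:,:2].astype(np.float32)); return r
for f in('wrist1','wrist2','top0','scene0'):
    d=load(f);W=cloud(d)
    m=(abs(W[...,0]-565)<110)&(abs(W[...,1]+145)<100)&(W[...,2]>52)&(W[...,2]<78)
    P=W[m]; print(f,len(P),np.percentile(P,[0.5,50,99.5],axis=0).round(1).tolist())
    print(rect(P))
    m=(abs(W[...,0]-565)<140)&(abs(W[...,1]+145)<100)&(W[...,2]>100)&(W[...,2]<160);P=W[m]
    if len(P): print(' bar',len(P),P.mean(0).round(1),np.percentile(P,[5,95],axis=0).round(0).tolist())
    m=(abs(W[...,0]-610)<110)&(abs(W[...,1]-170)<100)&(W[...,2]>60)&(W[...,2]<160);P=W[m]
    if len(P): print(' sbar',len(P),P.mean(0).round(1),np.percentile(P,[5,95],axis=0).round(0).tolist())
    m=(abs(W[...,0]-600)<110)&(abs(W[...,1]-170)<100)&(W[...,2]>6)&(W[...,2]<30);P=W[m]
    if len(P): print(' sbase',len(P),rect(P))
    m=(abs(W[...,0]-565)<200)&(abs(W[...,1])<250)&(W[...,2]>-10)&(W[...,2]<5); print('bench',np.median(W[m][:,2]))
```

```text
wrist1 10226 [[488.6, -205.9, 59.7], [556.0, -148.3, 65.9], [604.0, -90.5, 68.4]]
((549.6799926757812, -149.84361267089844), (127.54493713378906, 110.20098114013672), 8.041990280151367)
 sbase 7446 ((577.06787109375, 164.83999633789062), (89.41205596923828, 189.35714721679688), 0.009539094753563404)
bench -1.768787560141675
wrist2 3932 [[487.7, -205.1, 53.3], [539.8, -140.6, 65.9], [631.4, -83.9, 70.1]]
((563.7199096679688, -146.9347686767578), (156.78550720214844, 111.68934631347656), 8.1533203125)
 bar 214 [633.8 -99.8 129.4] [[631.0, -108.0, 103.0], [638.0, -96.0, 145.0]]
 sbar 1209 [637.9 151.2  95.4] [[614.0, 112.0, 60.0], [693.0, 206.0, 114.0]]
 sbase 8768 ((621.3534545898438, 150.827392578125), (159.61630249023438, 177.259033203125), 89.97061157226562)
bench -1.866586119435624
top0 1422 [[486.5, -206.2, 54.1], [563.4, -147.2, 68.5], [636.6, -86.4, 76.8]]
((560.875732421875, -147.78341674804688), (154.0968780517578, 111.11077117919922), 8.429457664489746)
 bar 91 [ 637.5 -136.2  139.5] [[630.0, -173.0, 107.0], [645.0, -99.0, 152.0]]
 sbar 156 [642.7 147.5  92.8] [[613.0, 97.0, 62.0], [710.0, 210.0, 120.0]]
 sbase 1487 ((601.1154174804688, 169.03372192382812), (219.1343231201172, 198.2555389404297), 0.9585373401641846)
bench 0.2961019808999481
scene0 1013 [[485.2, -205.9, 52.4], [556.3, -135.6, 67.0], [639.4, -83.8, 74.1]]
((560.8184204101562, -145.8990478515625), (155.93988037109375, 115.35551452636719), 9.694971084594727)
 bar 122 [ 636.4 -132.5  130. ] [[629.0, -173.0, 105.0], [644.0, -96.0, 146.0]]
 sbar 248 [631.3 162.   93.6] [[612.0, 112.0, 61.0], [676.0, 213.0, 114.0]]
 sbase 1427 ((619.7569580078125, 170.55502319335938), (181.33477783203125, 197.79014587402344), 0.3705139756202698)
bench -0.6117039509375672
```

Emit:
step_arm(rows=[[[-0.04, 0.3, 0], [0, 0, 0], 40], [[-0.04, 0.3, 0], [0, 0, 0], 40], [[-0.04, 0.3, 0], [0, 0, 0], 40], [[-0.04, 0.3, 0], [0, 0, 0], 40], [[-0.04, 0.3, 0], [0, 0, 0], 40], [[0, 0, 0], [0, 0, 0], 40], [[0, 0, 0], [0, 0, 0], 40], [[0, 0, 0], [0, 0, 0], 40]])

```text
time_s: 4.25
position: [507.0, 113.8, 351.5]
ee_rot: [0.707, -0.001, 0.707, 0.001]
ft_force: [-0.7, -1.0, 0.2]
width: 39.7
```

Run:
```python
from h import *
d=snap('wrist','wrist3'); s=ctrl.observe(); print(s['time_s'],s['q'].round(4).tolist(),s['position'].tolist(),rot(s['ee_rot']).as_matrix().round(3),s['width'])
crop('wrist3',260,20,540,230,2.8,'w3c')
```

```text
4.3 [0.0592, 0.1972, 0.1939, 1.5677, -0.0001, 1.6284] [507.0108771911462, 113.7898758967267, 351.48249872489384] [[-0.    -0.002  1.   ]
 [-0.     1.     0.002]
 [-1.    -0.    -0.   ]] 39.96707534865549
```

View pics/w3c.png

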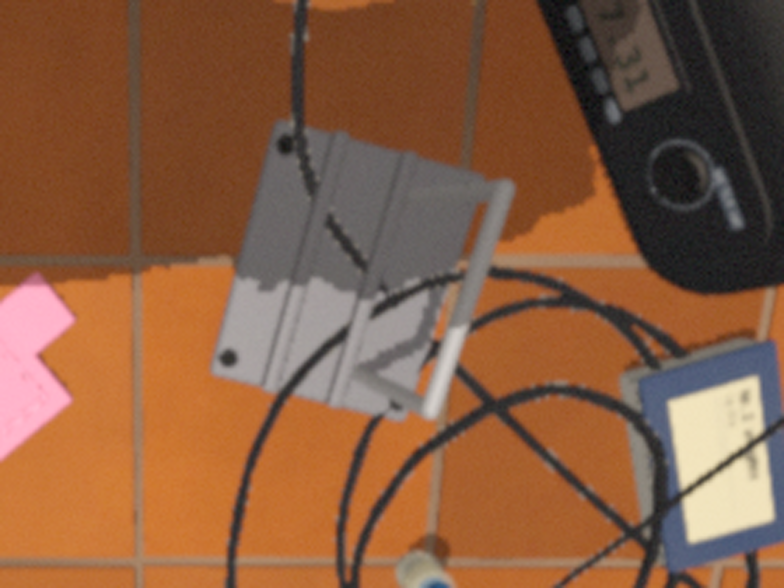

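```bash
cat > fit.py <<'E'
from h import *
from scipy.optimize import least_squares
d=load('wrist3')
px=np.array([(278,122),(213,375),(405,415),(510,183),(432,413)])/2.8+[260,20]
# base FL, FR, BR ; bar L, bar R (tops)
def mod(p,M):
    c,s=np.cos(p[2]),np.sin(p[2]); return np.c_[p[0]+c*M[:,0]-s*M[:,1],p[1]+s*M[:,0]+c*M[:,1],M[:,2]]
def M(xb): return np.array([[-xb,65,10],[-xb,-65,10],[110-xb,-65,10],[36,45,112],[36,-45,112.]])
r=least_squares(lambda p:(proj(d,mod(p,M(p[3]))+[0,0,p[4]])-px).ravel(),[605,165,-0.25,50,-1.5])
print(r.x.round(3),np.degrees(r.x[2]),r.fun.round(1))
p=r.x
im=cv2.imread('pics/wrist3.png')
for x0,x1,y,z in[]:pass
lines=[((-14,y1,22),(-14,y2,22)) for y1,y2 in[(-65,65)]]+[((-22,-65,22),(-22,65,22)),((14,-65,18),(14,65,18)),((22,-65,18),(22,65,18)),((36,-45,110),(36,45,110))]
S=3;u0,v0=260,20
c=cv2.resize(im[20:200,300:500],None,fx=4,fy=3.3*4/3.3)
c=cv2.resize(im[20:200,300:500],None,fx=4,fy=4,interpolation=cv2.INTER_CUBIC)
for a,b in lines:
    q=proj(d,mod(p,np.array([a,b],float))+[0,0,p[4]]); q=((q-[300,20])*4).round().astype(int)
    cv2.line(c,tuple(map(int,q[0])),tuple(map(int,q[1])),(0,255,0),1)
cv2.imwrite('pics/fit3.png',c[:600])
W=cloud(d);loc=W.reshape(-1,3);cc,ss=np.cos(p[2]),np.sin(p[2]);L=loc-[p[0],p[1],0];L=np.c_[cc*L[:,0]+ss*L[:,1],-ss*L[:,0]+cc*L[:,1],L[:,2]]
m=(abs(L[:,1])<55)&(abs(L[:,0])<60)&(L[:,2]<60)
for x in range(-60,60,4):
    k=m&(abs(L[:,0]-x)<2); 
    if k.sum(): print(x,np.median(L[k,2]).round(1),end='; ')
k=(L[:,2]>104)&(abs(L[:,1])<60)&(abs(L[:,0]-36)<15);print('\nbar',np.percentile(L[k],[1,50,99],axis=0).round(1).tolist())
# tub
a=np.radians(8.1);c8,s8=np.cos(a),np.sin(a)
for f in('wrist1','wrist2','wrist3','top0'):
    W=cloud(load(f)).reshape(-1,3); L=W-[569.7,-146.1,0]; L=np.c_[c8*L[:,0]+s8*L[:,1],-s8*L[:,0]+c8*L[:,1],L[:,2]]
    k=(abs(L[:,0])<75)&(abs(L[:,1])<70)&(L[:,2]>64)&(L[:,2]<72); 
    o=[]
    for y in(-40,-30,30,40):
        kk=k&(abs(L[:,1]-y)<5); o.append(np.percentile(L[kk,0],[1,99]).round(1).tolist() if kk.sum()>3 else None)
    for x in(-40,0,40):
        kk=k&(abs(L[:,0]-x)<5); o.append(np.percentile(L[kk,1],[1,99]).round(1).tolist() if kk.sum()>3 else None)
    kk=(abs(L[:,1])<12)&(L[:,0]<-60)&(L[:,0]>-100)&(L[:,2]>55)&(L[:,2]<75); o.append(('lip',np.percentile(L[kk],[2,98],axis=0).round(1).tolist()))
    k=(L[:,2]>120)&(abs(L[:,1])<60)&(abs(L[:,0]-72)<25)&(L[:,2]<160);o.append(('bar',k.sum(),np.percentile(L[k],[2,50,98],axis=0).round(1).tolist() if k.sum() else 0))
    print(f,o)
E
python3 fit.py
```

```text
[ 5.98133e+02  1.73218e+02 -2.32000e-01  5.10620e+01 -5.44900e+00] -13.30123326870124 [-0.6 -1.5 -0.4 -0.4  1.1  2.  -1.1  1.9  1.1 -1.9]
-60 -1.6; -56 -2.0; -52 6.9; -48 8.9; -44 9.0; -40 8.8; -36 8.9; -32 9.1; -28 9.0; -24 19.1; -20 20.8; -16 10.5; -12 9.0; -8 9.0; -4 9.2; 0 9.0; 4 9.0; 8 9.2; 12 15.4; 16 16.7; 20 14.9; 24 9.7; 28 9.1; 32 8.9; 36 8.9; 40 8.8; 44 8.7; 48 8.8; 52 8.8; 56 8.4; 
bar [[28.7, -47.5, 106.2], [31.9, 2.3, 112.0], [36.8, 46.7, 114.2]]
wrist1 [[-62.1, 28.3], [-61.9, 29.9], [-61.9, 38.3], [-62.1, 39.8], [-54.6, 53.0], [-54.3, 52.8], [6.9, 53.8], ('lip', [[-83.6, -11.4, 64.4], [-60.4, 11.5, 67.3]]), ('bar', np.int64(0), 0)]
wrist2 [[-62.3, 1.3], [-62.4, 0.4], [-62.5, 61.9], [-62.5, 69.0], [-53.1, 55.0], [-53.1, 55.2], [44.3, 55.6], ('lip', [[-83.8, -11.4, 64.4], [-60.4, 11.3, 67.4]]), ('bar', np.int64(150), [[67.1, 27.1, 121.4], [70.3, 37.6, 141.9], [74.8, 40.4, 145.8]])]
wrist3 [None, [-61.6, 17.3], [-62.4, 14.7], [-62.5, 13.5], [-23.6, 55.1], [-24.9, 55.4], None, ('lip', [[-83.8, -11.4, 64.5], [-60.5, 11.3, 67.2]]), ('bar', np.int64(0), 0)]
top0 [[-64.6, 64.6], [-63.6, 60.5], [-63.5, 59.1], [-65.8, 64.4], [-55.2, 54.4], [-53.9, 46.7], [-54.2, 53.6], ('lip', [[-85.1, -11.5, 61.6], [-61.3, 10.2, 73.2]]), ('bar', np.int64(79), [[65.0, -37.7, 126.2], [68.2, 0.2, 145.0], [73.9, 39.3, 152.9]])]
```

View pics/fit3.png

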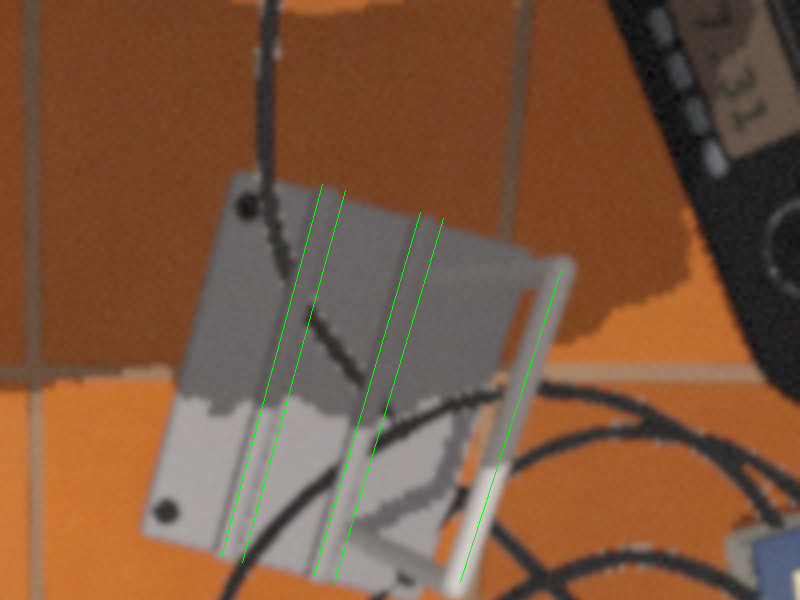

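Run:
```python
from h import *
W=cloud(load('wrist3')).reshape(-1,3)
def loc(o,a,W):
    c,s=np.cos(a),np.sin(a);L=W-[o[0],o[1],0];return np.c_[c*L[:,0]+s*L[:,1],-s*L[:,0]+c*L[:,1],L[:,2]]
a=np.radians(-13.3)
L=loc([595.7,173.8],a,W)
for nm,k in [('bar',(L[:,2]>108)&(L[:,2]<118)&(abs(L[:,1])<40)&(abs(L[:,0]-36)<12)),('front',(L[:,2]>18.5)&(L[:,2]<26)&(abs(L[:,1])<60)&(abs(L[:,0]+18)<8)),('back',(L[:,2]>15)&(L[:,2]<21)&(abs(L[:,1])<60)&(abs(L[:,0]-18)<8))]:
    P=L[k]; f=np.polyfit(P[:,1],P[:,0],1); print(nm,len(P),'slope deg',np.degrees(np.arctan(-f[0])),'x at y=0',f[1],np.percentile(P,[2,50,98],axis=0).round(1).tolist())
k=(L[:,2]>7)&(L[:,2]<12)&(abs(L[:,0])<12);print('y ext',np.percentile(L[k,1],[.5,99.5]))
W=np.concatenate([cloud(load(f)).reshape(-1,3) for f in('wrist1','wrist2')])
L=loc([570,-146],np.radians(8.1),W)
k=(L[:,2]>66)&(L[:,2]<71)&(abs(L[:,0])<70)&(abs(L[:,1])<62)
for y0 in(50,-50):
    kk=k&(L[:,1]*np.sign(y0)>48.5)&(abs(L[:,0])<45);f=np.polyfit(L[kk,0],L[kk,1],1);print('side',kk.sum(),np.degrees(f[0]),f[1])
kk=k&(L[:,0]<-56)&(abs(L[:,1])>25)&(abs(L[:,1])<48);f=np.polyfit(L[kk,1],L[kk,0],1);print('front',kk.sum(),-np.degrees(f[0]),f[1])
kk=(abs(L[:,1])<13)&(L[:,0]<-66)&(L[:,0]>-90)&(L[:,2]>60)&(L[:,2]<72);print('lip',np.percentile(L[kk],[1,50,99],axis=0).round(1).tolist())
for f in('wrist2','wrist3'):
  W=cloud(load(f)).reshape(-1,3);k=(abs(W[:,0]-645)<25)&(abs(W[:,1]-15)<25)&(W[:,2]>40);print('vial',W[k].mean(0))
```

```text
bar 529 slope deg -0.6653666604981466 x at y=0 34.74821211698989 [[31.4, -38.1, 109.0], [34.5, 1.8, 112.1], [39.0, 38.5, 114.0]]
front 491 slope deg -0.6773545029449065 x at y=0 -18.59573086534679 [[-22.4, -57.1, 18.8], [-18.6, 4.0, 20.6], [-14.5, 57.7, 22.3]]
back 488 slope deg -0.461901918532052 x at y=0 17.495416739468254 [[13.2, -57.1, 15.2], [17.4, 0.2, 16.7], [23.7, 57.8, 19.0]]
y ext [-278.17122516   63.8719131 ]
side 496 -0.12677544312675032 51.59416318560181
side 406 -0.21759524225977248 -52.3298772519324
front 283 0.05670711507382933 -60.46434422619702
lip [[-84.3, -12.7, 64.2], [-75.2, 0.2, 65.9], [-66.2, 12.7, 67.5]]
vial [649.63215476  12.28061543  49.88228171]
vial [649.59991275  13.24609373  49.41483288]
```

Run:
```python
from h import *
Q=np.array([[-1.33657454e+00,  2.59051047e-01,  2.09661251e-02,  1.33368712e+00],[-0.499 , 0.06 , -0.043 , 1.466],[-0.1157, 0.176, 0.1366, 1.5318],[0.0592, 0.1972, 0.1939, 1.5677]])
X=np.array([[207.44283171, -509.18799827,  249.82327994],[ 422.29206777, -134.05639243 , 321.70090191],[507.7076607117723, 25.30512729044719, 339.345641231411],[507.0108771911462, 113.7898758967267, 351.48249872489384]])
A=[];b=[]
for q,x in zip(Q,X):
    c,s=np.cos(q[0]),np.sin(q[0]); r=c*x[0]+s*x[1]; y=-s*x[0]+c*x[1]; print(y, q[1]-q[2]+q[3],r,x[2])
    t=q[1]-q[2]
    A+= [[1,0,np.sin(q[1]),np.cos(t),np.sin(t)],[0,1,np.cos(q[1]),-np.sin(t),np.cos(t)]]; b+=[r,x[2]]
sol,res,rk,sv=np.linalg.lstsq(np.array(A),np.array(b),rcond=None);print(sol,res,rk,sv)
```

```text
83.60320430371229 1.5717720419 543.4293424542188 249.82327994
84.37714118602699 1.569 434.95080744617746 321.70090191
83.74674906866812 1.5712000000000002 501.3919626729525 339.345641231411
83.59302283457455 1.5710000000000002 512.8551179232848 351.48249872489384
[ 5.36715380e-01 -2.45128849e+02  5.78988406e+02  3.98703297e+02
  3.01297389e+01] [0.02862525] 5 [3.45989096 2.82559791 0.13733161 0.12647719 0.10146228]
```

```bash
cat >> h.py <<'E'
TUB=np.array([570.,-146.,0]); TY=np.radians(8.05)
STD=np.array([595.2,173.9,0]); SY=np.radians(-13.9)
def fr(o,a,p): return o+Ro.from_rotvec([0,0,a]).apply(p)
def toolR(yaw,phi):
    "tool x pitched phi deg below horizontal along yaw; z up/forward"
    f=np.radians(phi); R=Ro.from_rotvec([0,0,yaw])
    return axes(R.apply([np.cos(f),0,-np.sin(f)]),R.apply([np.sin(f),0,np.cos(f)]))
E
python3 - <<'E'
from h import *
plan(np.array([410,-165,190.]),toolR(TY,40),16)
E
```

```text
[[0.168, -0.29, -0.101], [-0.078, -0.52, 0.036]]
[[0.162, -0.29, -0.113], [-0.077, -0.52, 0.036]]
[[0.153, -0.29, -0.124], [-0.078, -0.52, 0.037]]
[[0.146, -0.289, -0.134], [-0.077, -0.52, 0.036]]
[[0.137, -0.289, -0.145], [-0.078, -0.52, 0.036]]
[[0.128, -0.287, -0.153], [-0.077, -0.52, 0.036]]
[[0.118, -0.287, -0.163], [-0.078, -0.52, 0.036]]
[[0.107, -0.286, -0.172], [-0.078, -0.521, 0.037]]
[[0.098, -0.286, -0.179], [-0.077, -0.52, 0.036]]
[[0.086, -0.283, -0.187], [-0.078, -0.52, 0.036]]
[[0.075, -0.283, -0.193], [-0.077, -0.52, 0.036]]
[[0.063, -0.282, -0.199], [-0.078, -0.52, 0.036]]
[[0.05, -0.279, -0.205], [-0.077, -0.52, 0.037]]
[[0.039, -0.279, -0.209], [-0.078, -0.52, 0.036]]
[[0.026, -0.277, -0.214], [-0.078, -0.52, 0.036]]
[[0.013, -0.275, -0.216], [-0.077, -0.52, 0.036]]
```

Emit:
step_arm(rows=[[[0.17, -0.29, -0.1], [-0.08, -0.52, 0.036], 40], [[0.16, -0.29, -0.11], [-0.08, -0.52, 0.036], 40], [[0.15, -0.29, -0.12], [-0.08, -0.52, 0.036], 40], [[0.15, -0.29, -0.13], [-0.08, -0.52, 0.036], 40], [[0.14, -0.29, -0.145], [-0.08, -0.52, 0.036], 40], [[0.13, -0.29, -0.15], [-0.08, -0.52, 0.036], 40], [[0.12, -0.29, -0.16], [-0.08, -0.52, 0.036], 40], [[0.11, -0.29, -0.17], [-0.08, -0.52, 0.036], 40]])

```text
time_s: 5.3
position: [459.7, -26.7, 270.3]
ee_rot: [0.843, -0.014, 0.536, 0.035]
ft_force: [0.3, 0.0, 0.5]
width: 40.0
```

Emit:
step_arm(rows=[[[0.1, -0.285, -0.18], [-0.08, -0.52, 0.036], 40], [[0.085, -0.28, -0.19], [-0.08, -0.52, 0.036], 40], [[0.075, -0.28, -0.19], [-0.08, -0.52, 0.036], 40], [[0.06, -0.28, -0.2], [-0.08, -0.52, 0.036], 40], [[0.05, -0.28, -0.2], [-0.08, -0.52, 0.036], 40], [[0.04, -0.28, -0.21], [-0.08, -0.52, 0.036], 40], [[0.026, -0.28, -0.21], [-0.08, -0.52, 0.036], 40], [[0.013, -0.28, -0.21], [-0.08, -0.52, 0.036], 40]])

```text
time_s: 6.3
position: [412.0, -166.5, 190.5]
ee_rot: [0.938, -0.026, 0.34, 0.067]
ft_force: [0.5, 0.3, -0.4]
width: 40.2
```

```bash
cat > kin.py <<'E'
from h import *
s=ctrl.observe(); q=s['q']; x=s['position']; R=rot(s['ee_rot']).as_matrix()
print(s['time_s'],q.round(4).tolist(),x.tolist()); print(R.round(3))
c,sn=np.cos(q[0]),np.sin(q[0]); B=np.array([[c,sn,0],[-sn,c,0],[0,0,1]]); xl=B@x; tl=B@R[:,0]
t=q[1]-q[2]
w=np.array([.54+578.99*np.sin(q[1])+398.7*np.cos(t)+30.13*np.sin(t),0,-245.13+578.99*np.cos(q[1])-398.7*np.sin(t)+30.13*np.cos(t)])
# xl = w + L3*(tl + z)  => 
print('xl',xl,'tl',tl,'w(-L3)',w,'pitch',t+q[3])
E
python3 kin.py
```

```text
6.3 [-1.0704, -0.1481, -0.8815, 0.4388, 0.8015, 0.5259] [412.0381983047883, -166.47571614480543, 190.45131253249198]
[[ 0.76  -0.143  0.634]
 [ 0.108  0.99   0.094]
 [-0.641 -0.003  0.767]]
xl [343.74352096 281.65587643 190.45131253] tl [ 0.26999119  0.7183746  -0.64112612] w(-L3) [231.46774946   0.          83.00680584] pitch 1.1722164469210137
```

```bash
cat >> h.py <<'E'
from scipy.optimize import least_squares
LO=np.array([-3.04,-0.91,-1.04,-1.92,-1.52,-3.14]);HI=np.array([3.04,1.82,1.36,1.95,1.45,3.14])
def fk(q):
    t=q[1]-q[2];P=t+q[3]
    w=np.array([.54+578.99*np.sin(q[1])+398.7*np.cos(t)+30.13*np.sin(t),84.,128.9+578.99*np.cos(q[1])-398.7*np.sin(t)+30.13*np.cos(t)])
    A=Ro.from_rotvec([0,P,0]); B=A*Ro.from_rotvec([0,0,q[4]])
    p=w+98*A.apply([1,0,0])+276*B.apply([1,0,0]); Z=Ro.from_rotvec([0,0,q[0]])
    return Z.apply(p),Z*B*Ro.from_rotvec([q[5]-np.pi/2,0,0])
def ik(p,R,q0):
    def f(q):
        a,B=fk(q); return np.r_[(a-p)/10,(B.inv()*R).as_rotvec()*10]
    q0=np.clip(q0,LO+1e-3,HI-1e-3)
    r=least_squares(f,q0,bounds=(LO,HI)); return r.x,np.abs(r.fun).max()
E
cat > chk.py <<'E'
from h import *
s=ctrl.observe();a,B=fk(s['q']);print('fk err',a-s['position'],np.degrees((B.inv()*rot(s['ee_rot'])).magnitude()))
q=s['q']
print('sweep approach phi, at lip start')
for phi in(25,30,35,40,45,50):
    R=toolR(TY,phi); q1,e=ik(fr(TUB,TY,[-84,0,64.5])+0*R.apply([1,0,0]),R,s['q']);print(phi,q1.round(2),round(e,3))
E
python3 chk.py
```

```text
fk err [ 0.67273809  0.05263151 -0.68339693] 1.7663055235839983e-14
sweep approach phi, at lip start
25 [-0.97  0.33 -1.04 -0.25  0.98  0.61] 1.456
30 [-0.93  0.28 -1.04 -0.25  0.87  0.68] 0.981
35 [-0.89  0.24 -1.04 -0.24  0.78  0.74] 0.522
40 [-0.85  0.21 -1.04 -0.24  0.69  0.79] 0.096
45 [-0.81  0.18 -0.99 -0.12  0.61  0.79] 0.0
50 [-0.77  0.16 -0.92  0.01  0.53  0.8 ] 0.0
```

```bash
cat >> h.py <<'E'
rad=np.radians
def lidU(th):
    t=rad(th); z=62. if th<=90 else 62-5*np.cos(t)
    return np.array([57-5*np.sin(t),0,z])
def K(th): t=rad(th); return lidU(th)+139*np.array([-np.cos(t),0,np.sin(t)])
def grip(th,D):
    t=rad(th); return fr(TUB,TY,lidU(th)+2.5*np.array([np.sin(t),0,np.cos(t)])+D*np.array([-np.cos(t),0,np.sin(t)])),toolR(TY,th)
def hook(th,phi,w,a=2):
    f=rad(phi); return fr(TUB,TY,K(th)+a*np.array([np.cos(f),0,-np.sin(f)])+w/2*np.array([np.sin(f),0,np.cos(f)])),toolR(TY,phi)
def stand(beta,D,xt=2.,z=10.,off=0.,y=0.):
    b=rad(beta); T=np.array([xt,y,z]); n=np.array([np.cos(b),0,-np.sin(b)])
    return fr(STD,SY,T-2.5*n+D*np.array([np.sin(b),0,np.cos(b)])-off*n),toolR(SY,90+beta)
E
python3 - <<'E'
from h import *
q=ctrl.observe()['q']
for th,phi in [(0,45),(15,45),(30,45),(45,45)]:
    p,R=hook(th,phi,40); q,e=ik(p,R,q); print('hook',th,p.round(0),q.round(2),round(e,3))
for th in(45,60,75,90,98):
    p,R=grip(th,137); q,e=ik(p,R,q); print('grip',th,p.round(0),q.round(2),round(e,3))
for dz in(60,120):
    q,e=ik(p+[0,0,dz],R,q); print('lift',dz,q.round(2),round(e,3))
for z in(160,60,10):
    p,R=stand(16.5,137,2,z);q,e=ik(p,R,q); print('stand',p.round(0),z,q.round(2),round(e,3))
E
```

```text
hook 0 [ 504. -155.   75.] [-0.77  0.17 -0.95 -0.1   0.59  0.84] 0.0
hook 15 [ 508. -155.  111.] [-0.76  0.1  -0.89  0.03  0.59  0.84] 0.0
hook 30 [ 520. -153.  144.] [-0.73  0.05 -0.82  0.13  0.57  0.87] 0.0
hook 45 [ 541. -150.  173.] [-0.69  0.04 -0.74  0.2   0.55  0.91] 0.0
grip 45 [ 529. -152.  161.] [-0.71  0.04 -0.78  0.17  0.56  0.89] 0.0
grip 60 [ 556. -148.  182.] [-0.57  0.09 -0.49  0.57  0.33  0.93] 0.0
grip 75 [ 589. -143.  195.] [-0.44  0.24 -0.18  0.93  0.14  1.  ] 0.0
grip 90 [ 624. -138.  199.] [-0.35  0.43  0.15  1.29  0.    1.08] 0.0
grip 98 [ 643. -136.  198.] [-0.31  0.55  0.34  1.49 -0.06  1.12] 0.0
lift 60 [-0.31  0.54  0.48  1.63 -0.06  1.12] 0.0
lift 120 [-0.31  0.56  0.65  1.79 -0.06  1.12] 0.0
stand [633. 165. 292.] 160 [0.09 0.65 0.72 1.92 0.09 1.89] 0.0
stand [633. 165. 192.] 60 [0.09 0.64 0.46 1.66 0.09 1.89] 0.0
stand [633. 165. 142.] 10 [0.09 0.66 0.37 1.55 0.09 1.89] 0.0
```

Run:
```python
from h import *
R=toolR(TY,45); x=R.apply([1,0,0]); z=R.apply([0,0,1]); k=fr(TUB,TY,K(0)); A=k+2*x+14*z
print(A,A-60*x)
p,R2=plan(A-60*x,R,8)
q,e=ik(A-60*x,R,ctrl.observe()['q']);print(q,e)
print('then');plan(A,R,4,A-60*x,R)
```

```text
[ 500.01023423 -155.89871174   70.48528137] [ 458.00188698 -161.8399878   112.91168825]
[[0.177, -0.004, -0.062], [0.005, 0.107, -0.0]]
[[0.178, -0.003, -0.061], [0.006, 0.107, -0.0]]
[[0.179, -0.004, -0.058], [0.005, 0.106, -0.0]]
[[0.18, -0.004, -0.056], [0.006, 0.107, -0.0]]
[[0.179, -0.003, -0.055], [0.005, 0.107, -0.0]]
[[0.181, -0.004, -0.052], [0.005, 0.107, -0.001]]
[[0.181, -0.004, -0.05], [0.006, 0.106, 0.0]]
[[0.182, -0.004, -0.049], [0.005, 0.107, 0.0]]
[-0.88148291  0.03319486 -0.93985145  0.11691227  0.64758692  0.7129988 ] 1.3207994697950197e-10
then
[[0.25, 0.0, 0.0], [0.0, 0.0, 0.0]]
[[0.25, -0.0, 0.0], [0.0, 0.0, 0.0]]
[[0.25, -0.0, -0.0], [0.0, 0.0, 0.0]]
[[0.25, -0.0, -0.0], [0.0, 0.0, 0.0]]
```

Emit:
step_arm(rows=[[[0.18, -0.004, -0.06], [0.005, 0.107, 0], 44], [[0.18, -0.004, -0.06], [0.005, 0.107, 0], 44], [[0.18, -0.004, -0.058], [0.005, 0.107, 0], 44], [[0.18, -0.004, -0.056], [0.005, 0.107, 0], 44], [[0.18, -0.004, -0.055], [0.005, 0.107, 0], 44], [[0.18, -0.004, -0.052], [0.005, 0.107, 0], 44], [[0.18, -0.004, -0.05], [0.005, 0.107, 0], 44], [[0.18, -0.004, -0.05], [0.005, 0.107, 0], 44]])

```text
time_s: 7.3
position: [458.8, -161.2, 112.3]
ee_rot: [0.921, -0.027, 0.383, 0.065]
ft_force: [0.1, -0.2, 0.6]
width: 43.8
```

Run:
```python
from h import *
d=snap('wrist','wrist4'); s=ctrl.observe(); print(s['time_s'],s['position'],s['ft_force'],s['width'])
R=toolR(TY,45); x=R.apply([1,0,0]); z=R.apply([0,0,1]); A=fr(TUB,TY,K(0))+2*x+14*z
plan(A,R,5)
```

```text
7.35 [ 458.97564118 -161.0657359   111.4925408 ] [-0.15481366  0.68178217 -1.50175134] 43.73020785586679
[[0.194, -0.002, 0.002], [-0.001, -0.007, -0.003]]
[[0.194, -0.003, 0.001], [-0.001, -0.008, -0.003]]
[[0.194, -0.002, 0.001], [-0.002, -0.007, -0.004]]
[[0.194, -0.002, 0.001], [-0.001, -0.008, -0.003]]
[[0.195, -0.002, 0.001], [-0.001, -0.007, -0.003]]
```

View pics/wrist4.png

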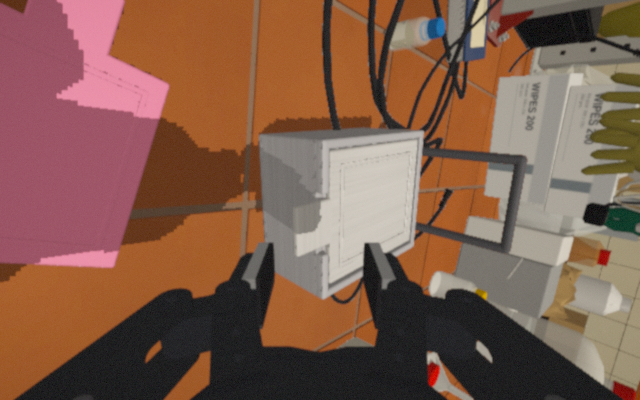

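Emit:
step_arm(rows=[[[0.19, 0, 0], [0, 0, 0], 44], [[0.19, 0, 0], [0, 0, 0], 44], [[0.19, 0, 0], [0, 0, 0], 44], [[0.19, 0, 0], [0, 0, 0], 44], [[0.19, 0, 0], [0, 0, 0], 44], [[0, 0, 0], [0, 0, 0], 44], [[0, 0, 0], [0, 0, 0], 44], [[0, 0, 0], [0, 0, 0], 44]])

```text
time_s: 8.35
position: [498.3, -155.4, 72.7]
ee_rot: [0.921, -0.027, 0.383, 0.065]
ft_force: [-0.5, 0.1, 0.4]
width: 44.4
```

Run:
```python
from h import *
d=snap('wrist','wrist5');snap('scene','scene5'); s=ctrl.observe(); print(s['time_s'],s['position'],s['ft_force'],s['width'])
crop('wrist5',180,120,460,330,2.8,'w5c');crop('scene5',300,100,460,240,4,'s5c')
```

```text
8.45 [ 498.26974145 -155.35903893   72.67074917] [ 0.15778727  0.21677513 -0.40036543] 43.83126392632196
```

View pics/w5c.png

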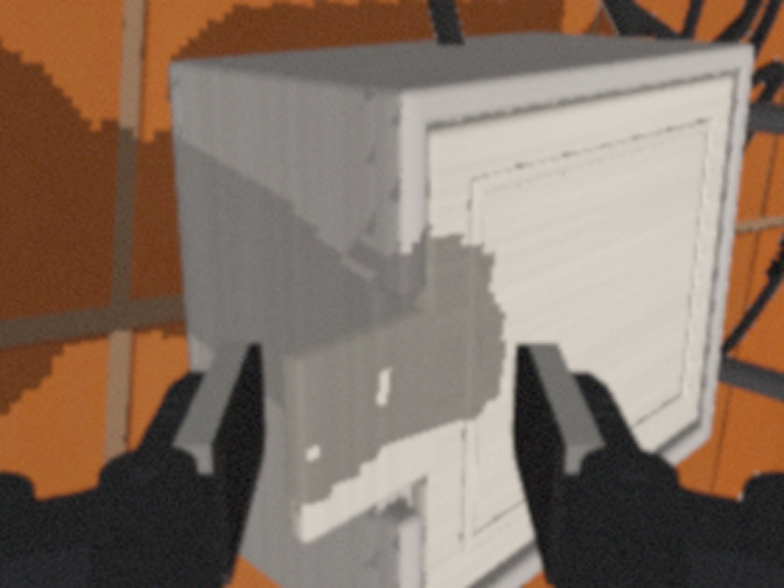

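View pics/s5c.png

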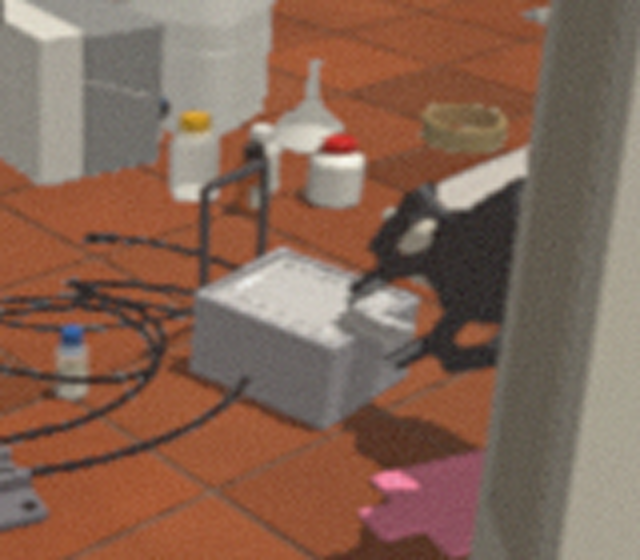

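Run:
```python
from h import *
s0=ctrl.observe();p0=s0['position']
def path(s):
    i=16*s; return hook(-4+49*i/16,45,44-2*i)
plan(None,None and 0,16,p0,rot(s0['ee_rot']),path) if 0 else None
import h
p=p0;R=rot(s0['ee_rot'])
for i in range(1,17):
    pt,Rt=path(i/16); sh=(R.inv().apply(pt-p)/60).round(2); tu=(np.degrees((R.inv()*Rt).as_rotvec())/6).round(3)
    if i>1: tu=tu*0 if abs(tu).max()<.01 else tu
    print([sh.tolist(),tu.tolist(),44-2*i]); p=p+R.apply(sh*60);R=R*Ro.from_rotvec(rad(tu*6))
print(p,path(1)[0])
```

```text
[[0.07, -0.01, 0.08], [0.002, -0.02, -0.012], 42]
[[-0.09, -0.0, 0.07], [0.0, 0.0, 0.0], 40]
[[-0.08, -0.0, 0.08], [0.0, 0.0, 0.0], 38]
[[-0.08, -0.0, 0.07], [0.0, 0.0, 0.0], 36]
[[-0.08, -0.0, 0.09], [0.0, 0.0, 0.0], 34]
[[-0.07, -0.0, 0.08], [0.0, 0.0, 0.0], 32]
[[-0.06, -0.0, 0.09], [0.0, 0.0, 0.0], 30]
[[-0.06, -0.0, 0.09], [0.0, 0.0, 0.0], 28]
[[-0.05, -0.0, 0.1], [0.0, 0.0, 0.0], 26]
[[-0.04, -0.0, 0.09], [0.0, 0.0, 0.0], 24]
[[-0.04, -0.0, 0.1], [0.0, 0.0, 0.0], 22]
[[-0.03, -0.0, 0.1], [0.0, 0.0, 0.0], 20]
[[-0.03, -0.0, 0.1], [0.0, 0.0, 0.0], 18]
[[-0.02, -0.0, 0.11], [0.0, 0.0, 0.0], 16]
[[-0.01, -0.0, 0.1], [0.0, 0.0, 0.0], 14]
[[-0.01, -0.0, 0.11], [0.0, 0.0, 0.0], 12]
[ 531.11631075 -151.30741383  163.45091159] [ 531.21941526 -151.48477088  163.11626971]
```

Emit:
step_arm(rows=[[[0.07, -0.01, 0.08], [0, -0.02, -0.01], 42], [[-0.09, 0, 0.07], [0, 0, 0], 40], [[-0.08, 0, 0.08], [0, 0, 0], 38], [[-0.08, 0, 0.07], [0, 0, 0], 36], [[-0.08, 0, 0.09], [0, 0, 0], 34], [[-0.07, 0, 0.08], [0, 0, 0], 32], [[-0.06, 0, 0.09], [0, 0, 0], 30], [[-0.06, 0, 0.09], [0, 0, 0], 28]], force=25)

```text
time_s: 9.45
position: [507.0, -154.6, 119.5]
ee_rot: [0.922, -0.027, 0.382, 0.065]
ft_force: [0.3, 0.1, -0.7]
width: 28.0
```

Run:
```python
from h import *
d=snap('wrist','wrist6');snap('scene','scene6'); s=ctrl.observe(); print(s['time_s'],s['position'],s['ft_force'],s['width'],hook(20.5,45,28)[0])
crop('wrist6',180,120,460,330,2.8,'w6c');crop('scene6',300,100,460,240,4,'s6c')
```

```text
9.55 [ 507.25641173 -154.78376959  119.84732665] [-1.03832133 -0.05918828  0.26220546] 27.75268757953228 [ 506.99227895 -154.91123525  119.16410737]
```

View pics/w6c.png

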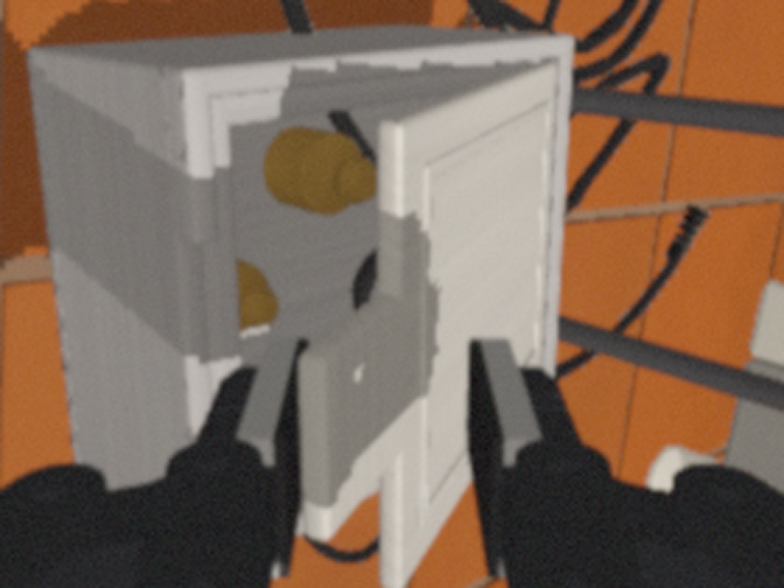

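View pics/s6c.png

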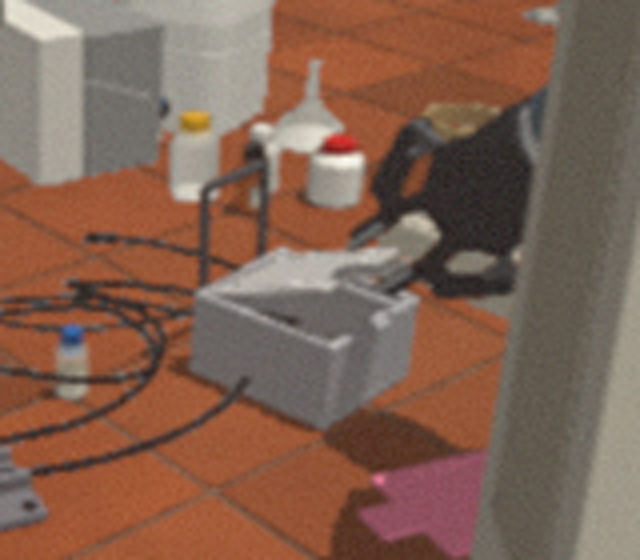

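The lid is rising on its back edge, lip resting on the lower pad (about col 310 in the wrist crop). Continuing.

Emit:
step_arm(rows=[[[-0.05, 0, 0.1], [0, 0, 0], 26], [[-0.04, 0, 0.09], [0, 0, 0], 24], [[-0.04, 0, 0.1], [0, 0, 0], 22], [[-0.03, 0, 0.1], [0, 0, 0], 20], [[-0.03, 0, 0.1], [0, 0, 0], 18], [[-0.02, 0, 0.1], [0, 0, 0], 16], [[-0.01, 0, 0.1], [0, 0, 0], 14], [[-0.01, 0, 0.1], [0, 0, 0], 12]])

```text
time_s: 10.55
position: [530.7, -151.2, 162.6]
ee_rot: [0.922, -0.027, 0.382, 0.065]
ft_force: [-0.6, 0.5, -1.4]
width: 12.4
```

Run:
```python
from h import *
d=snap('wrist','wrist7'); s=ctrl.observe(); print(s['time_s'],s['position'],s['ft_force'],s['width'],grip(45,137)[0],grip(45,130)[0])
crop('wrist7',180,120,460,330,2.8,'w7c')
# lid plane from depth
W=cloud(d).reshape(-1,3);c,sn=np.cos(TY),np.sin(TY);L=W-TUB;L=np.c_[c*L[:,0]+sn*L[:,1],-sn*L[:,0]+c*L[:,1],L[:,2]]
k=(abs(L[:,1])<44)&(L[:,2]>75)&(L[:,2]<180)&(L[:,0]<60)&(L[:,0]>-45)&(abs(L[:,1])>18)
P=L[k];f=np.polyfit(P[:,0],P[:,2],1);r=P[:,2]-np.polyval(f,P[:,0]);k2=abs(r)<4;f=np.polyfit(P[k2,0],P[k2,2],1);print('angle',-np.degrees(np.arctan(f[0])),k.sum(),k2.sum(),'x at z=63+',(62-f[1])/f[0])
```

```text
10.6 [ 531.19015903 -151.44649492  163.26053122] [ 0.87806571 -0.15705837 -0.5890779 ] 11.82602350686933 [ 528.76892834 -151.83134532  160.64139598] [ 533.66990218 -151.13819645  155.69164851]
angle 34.907476902594894 735 728 x at z=63+ 89.92927782339363
```

View pics/w7c.png

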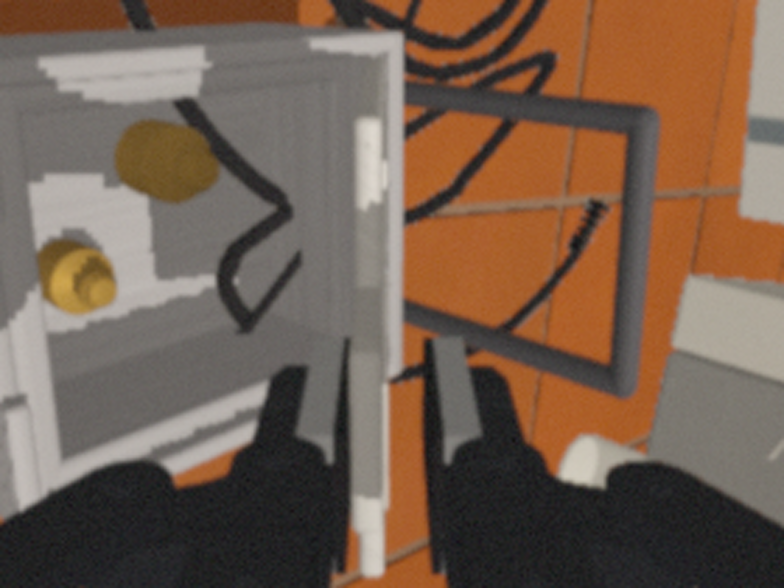

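Emit:
step_arm(rows=[[[0.05, 0, -0.02], [0, 0, 0], 11], [[0.05, 0, -0.02], [0, 0, 0], 9], [[0, 0, -0.01], [0, 0, 0], 5], [[0, 0, 0], [0, 0, 0], 2], [[0, 0, 0], [0, 0, 0], 2], [[0, 0, 0], [0, 0, 0], 2], [[0, 0, 0], [0, 0, 0], 2], [[0, 0, 0], [0, 0, 0], 2]], force=30)

```text
time_s: 11.6
position: [532.4, -151.0, 155.8]
ee_rot: [0.922, -0.027, 0.382, 0.065]
ft_force: [-0.6, 0.3, -2.2]
width: 5.0
```

Run:
```python
from h import *
d=snap('wrist','wrist8'); s=ctrl.observe(); print(s['time_s'],s['position'],s['ft_force'],s['wrist_torque'],s['width'],grip(45,131)[0])
crop('wrist8',180,120,460,330,2.8,'w8c')
p0=s['position'];R0=rot(s['ee_rot'])
# relative path: grip(theta) with offset blended out
D=131.
from scipy.optimize import minimize
print('D est', -(R0.inv().apply(p0-grip(45,0)[0])))
```

```text
11.65 [ 532.45572167 -151.01274874  155.86953317] [ 0.08031444 -0.09455251 -1.99194565] [-0.16958118  0.96817065 -0.0252955 ] 4.560841169686012 [ 532.96976306 -151.23721771  156.39875529]
D est [130.96297902  -0.37675019   0.75930977]
```

View pics/w8c.png

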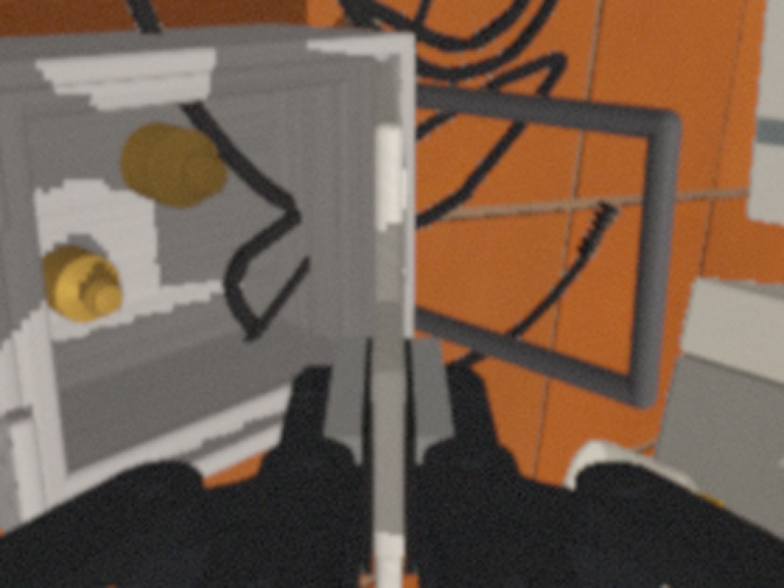

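```bash
cat > rel.py <<'E'
from h import *
def prows(path,n,p0=None,R0=None,dec=3):
    s=ctrl.observe()
    p=s['position'] if p0 is None else p0; R=rot(s['ee_rot']) if R0 is None else R0
    for i in range(1,n+1):
        pt,Rt=path(i/n); sh=(R.inv().apply(pt-p)/60).round(dec); tu=(np.degrees((R.inv()*Rt).as_rotvec())/6).round(dec)
        print([sh.tolist(),tu.tolist()]); p=p+R.apply(sh*60);R=R*Ro.from_rotvec(rad(tu*6))
    return p,R
E
python3 - <<'E'
from rel import *
p,R=prows(lambda s:grip(45+53*s,131),16); print(p,grip(98,131)[0])
E
```

```text
[[0.003, -0.005, 0.136], [0.001, 0.549, -0.006]]
[[0.004, 0.0, 0.123], [-0.0, 0.552, -0.0]]
[[0.004, 0.0, 0.124], [-0.0, 0.552, -0.0]]
[[0.005, 0.0, 0.124], [-0.0, 0.552, -0.0]]
[[0.005, 0.0, 0.124], [-0.0, 0.552, -0.0]]
[[0.005, 0.0, 0.124], [-0.0, 0.552, -0.0]]
[[0.005, 0.0, 0.125], [-0.0, 0.552, -0.0]]
[[0.005, 0.0, 0.124], [-0.0, 0.552, -0.0]]
[[0.006, 0.0, 0.125], [-0.0, 0.552, -0.0]]
[[0.006, 0.0, 0.125], [-0.0, 0.552, -0.0]]
[[0.006, 0.0, 0.125], [-0.0, 0.552, -0.0]]
[[0.006, 0.0, 0.126], [-0.0, 0.553, -0.0]]
[[0.006, 0.0, 0.125], [-0.0, 0.552, -0.0]]
[[0.004, 0.0, 0.127], [-0.0, 0.552, -0.0]]
[[0.001, 0.0, 0.126], [-0.0, 0.552, -0.0]]
[[0.001, 0.0, 0.126], [-0.0, 0.552, -0.0]]
[ 642.0421201  -135.82101821  192.07836752] [ 642.03908585 -135.81145119  192.07304976]
```

Emit:
step_arm(rows=[[[0.003, 0, 0.13], [0, 0.55, 0], 2], [[0.004, 0, 0.123], [0, 0.552, 0], 2], [[0.004, 0, 0.124], [0, 0.552, 0], 2], [[0.005, 0, 0.124], [0, 0.552, 0], 2], [[0.005, 0, 0.124], [0, 0.552, 0], 2], [[0.005, 0, 0.124], [0, 0.552, 0], 2], [[0.005, 0, 0.125], [0, 0.552, 0], 2], [[0.005, 0, 0.124], [0, 0.552, 0], 2]])

```text
time_s: 12.65
position: [582.7, -143.8, 186.8]
ee_rot: [0.809, -0.041, 0.584, 0.057]
ft_force: [-0.8, -0.2, -1.9]
width: 4.0
```

Run:
```python
from rel import *
s=ctrl.observe(); print(s['time_s'],s['position'],s['ft_force'],s['wrist_torque'],s['width'])
p,R=prows(lambda s:grip(71.5+26.5*s,131),8); print(p,grip(71.5,131)[0])
```

```text
12.65 [ 582.69260376 -143.79895573  186.8486369 ] [-0.80246373 -0.18709416 -1.93483429] [-0.15515103  0.73463817 -0.00690807] 4.045053552551045
[[0.004, -0.007, 0.129], [0.004, 0.531, -0.006]]
[[0.005, 0.0, 0.125], [-0.0, 0.552, 0.0]]
[[0.006, 0.0, 0.125], [-0.0, 0.553, 0.0]]
[[0.006, 0.0, 0.125], [-0.0, 0.552, 0.0]]
[[0.006, 0.0, 0.126], [-0.0, 0.552, 0.0]]
[[0.004, 0.0, 0.126], [-0.0, 0.552, 0.0]]
[[0.001, 0.0, 0.127], [-0.0, 0.552, 0.0]]
[[0.002, 0.0, 0.126], [-0.0, 0.552, 0.0]]
[ 642.04880534 -135.82735765  192.0560341 ] [ 582.9335683  -144.1707945   187.02366047]
```

Emit:
step_arm(rows=[[[0.004, 0, 0.128], [0, 0.54, 0], 2], [[0.005, 0, 0.125], [0, 0.552, 0], 2], [[0.006, 0, 0.125], [0, 0.552, 0], 2], [[0.006, 0, 0.125], [0, 0.552, 0], 2], [[0.006, 0, 0.126], [0, 0.552, 0], 2], [[0.004, 0, 0.126], [0, 0.552, 0], 2], [[0.001, 0, 0.127], [0, 0.552, 0], 2], [[0.001, 0, 0.12], [0, 0.5, 0], 2]])

```text
time_s: 13.65
position: [641.0, -135.6, 191.9]
ee_rot: [0.655, -0.053, 0.752, 0.047]
ft_force: [-13.1, -2.5, 4.2]
width: 4.3
```

Run:
```python
from rel import *
d=snap('wrist','wrist9');snap('scene','scene9');s=ctrl.observe(); print(s['time_s'],s['position'],s['ft_force'],s['wrist_torque'],s['width'],grip(98,131)[0],np.degrees((rot(s['ee_rot']).inv()*toolR(TY,98)).as_rotvec()))
crop('scene9',300,60,460,200,5,'s9c')
```

```text
13.75 [ 640.73116635 -135.53525955  190.97240499] [-9.15686989 -1.76183791  0.75382034] [-0.34554527  2.12573677  0.04487219] 4.382021084563996 [ 642.03908585 -135.81145119  192.07304976] [ 0.06455496  0.01619559 -0.05693647]
```

View pics/wrist9.png

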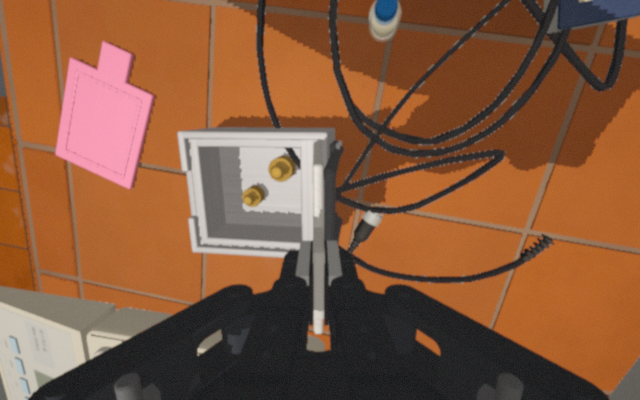

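View pics/s9c.png

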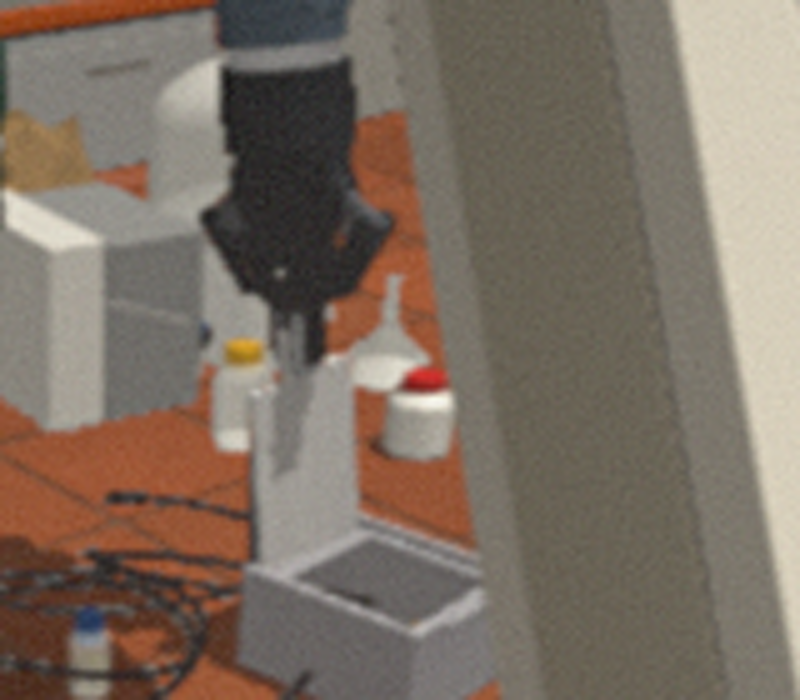

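Emit:
step_arm(rows=[[[0, 0, -0.01], [0, 0, 0], 4], [[0, 0, 0], [0, 0, 0], 8], [[0, 0, 0], [0, 0, 0], 14], [[0, 0, 0], [0, 0, 0], 24], [[0, 0, 0], [0, 0, 0], 30], [[0, 0, 0], [0, 0, 0], 30], [[-0.3, 0, 0], [0, 0, 0], 30], [[-0.5, 0, 0], [0, 0, 0], 30]])

```text
time_s: 14.75
position: [646.9, -134.6, 239.6]
ee_rot: [0.656, -0.053, 0.751, 0.047]
ft_force: [1.1, -0.3, -0.4]
width: 30.1
```

Run:
```python
from rel import *
d=snap('wrist','wrist10');snap('scene','scene10');s=ctrl.observe(); print(s['time_s'],s['position'],s['ft_force'],s['width'])
crop('scene10',300,60,460,200,5,'s10c')
```

```text
14.85 [ 648.22768101 -134.91488072  242.8813238 ] [-0.16687124  0.15588857  0.23328311] 29.9943666027795
```

View pics/wrist10.png

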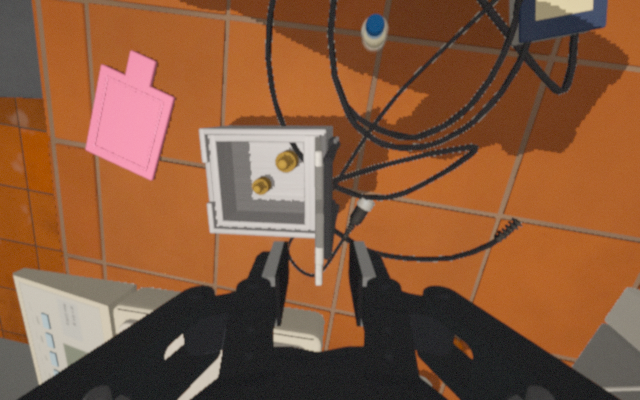

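View pics/s10c.png

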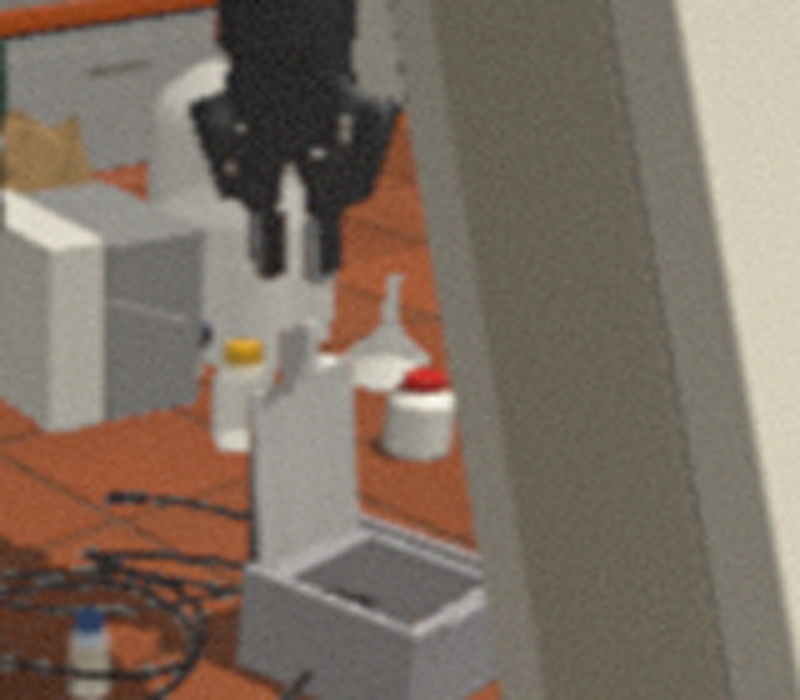

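Emit:
step_arm(rows=[[[0, 0, 0], [0, 0, 0], 30], [[0, 0, 0], [0, 0, 0], 30], [[0, 0, 0], [0, 0, 0], 30], [[0, 0, 0], [0, 0, 0], 30], [[0, 0, 0], [0, 0, 0], 30], [[0, 0, 0], [0, 0, 0], 30], [[0.1, 0, 0], [0, 0, 0], 30], [[0.1, 0, 0], [0, 0, 0], 30]])

```text
time_s: 15.85
position: [645.6, -135.0, 227.4]
ee_rot: [0.657, -0.053, 0.751, 0.047]
ft_force: [0.5, 0.3, 0.2]
width: 30.2
```

Run:
```python
from rel import *
d=snap('wrist','wrist11');s=ctrl.observe(); print(s['time_s'],s['position'],s['ft_force'],s['width'])
W=cloud(d).reshape(-1,3);c,sn=np.cos(TY),np.sin(TY);L=W-TUB;L=np.c_[c*L[:,0]+sn*L[:,1],-sn*L[:,0]+c*L[:,1],L[:,2]]
k=(abs(L[:,1])<25)&(L[:,2]>190)&(L[:,2]<210)&(abs(L[:,0]-75)<9);print('lip top',k.sum(),np.percentile(L[k],[2,50,98],axis=0).round(1).tolist())
print('expected lip end',K(98))
Rt=toolR(TY,98);print(Rt.inv().apply(grip(98,131)[0]-s['position']))
```

```text
15.9 [ 645.28411139 -134.89101772  226.50098955] [ 0.92644491 -0.70300828 -0.91850681] 30.35975048576836
lip top 582 [[70.9, -13.7, 192.7], [73.4, 2.7, 198.5], [75.8, 16.7, 200.0]]
expected lip end [ 71.39372069   0.         200.34312706]
[34.55799827 -0.45693938  1.48202193]
```

Emit:
step_arm(rows=[[[0.15, 0, 0], [0, 0, 0], 30], [[0.15, 0, 0], [0, 0, 0], 30], [[0.15, 0, 0], [0, 0, 0], 30], [[0.12, 0, 0.01], [0, 0, 0], 30], [[0, 0, 0], [0, 0, 0], 14], [[0, 0, 0], [0, 0, 0], 2], [[0, 0, 0], [0, 0, 0], 2], [[0, 0, 0], [0, 0, 0], 2]], force=40)

```text
time_s: 16.9
position: [641.1, -135.6, 194.1]
ee_rot: [0.656, -0.053, 0.751, 0.047]
ft_force: [-5.4, -0.7, 0.8]
width: 4.4
```

Run:
```python
from rel import *
s=ctrl.observe(); print(s['time_s'],s['position'],s['ft_force'],s['wrist_torque'],s['width'])
R=toolR(TY,98);print(R.inv().apply([0,0,1]),R.inv().apply(Ro.from_rotvec([0,0,TY]).apply([-1,0,0])))
```

```text
16.9 [ 641.0946697  -135.57540935  194.071478  ] [-5.40670839 -0.66055604  0.76889698] [-0.19734259  1.33240644  0.05690156] 4.403161247450899
[-0.99026807  0.         -0.1391731 ] [ 1.39173101e-01 -1.85269726e-17 -9.90268069e-01]
```

Emit:
step_arm(rows=[[[-0.08, 0, -0.036], [0, 0, 0], 2], [[-0.19, 0, -0.077], [0, 0, 0], 2], [[-0.3, 0, -0.042], [0, 0, 0], 2], [[-0.3, 0, -0.042], [0, 0, 0], 2], [[-0.3, 0, -0.042], [0, 0, 0], 2], [[-0.3, 0, -0.042], [0, 0, 0], 2], [[-0.3, 0, -0.042], [0, 0, 0], 2], [[-0.3, 0, -0.042], [0, 0, 0], 2]])

```text
time_s: 17.9
position: [636.7, -136.2, 321.7]
ee_rot: [0.658, -0.053, 0.75, 0.046]
ft_force: [-0.1, -0.1, -1.8]
width: 3.9
```

Run:
```python
from rel import *
snap('scene','scene12');snap('wrist','wrist12');s=ctrl.observe(); print(s['time_s'],s['position'],s['ft_force'],s['wrist_torque'],s['width'],s['q'].round(2))
crop('scene12',300,20,460,200,4,'s12c')
for z in(80,150):
    p,R=stand(16.5,133,2,z,off=4);print(p,ik(p,R,[.09,.65,.6,1.8,.09,1.89]))
    p,R=stand(8,133,2,z,off=4);print(p,ik(p,R,[.09,.65,.6,1.8,.09,1.89]))
```

```text
18.0 [ 637.03436481 -136.36320817  322.81546687] [ 0.28105002  0.28523497 -1.40584173] [ 0.03401772 -0.18164143 -0.03016832] 4.111837089147105 [-0.31  0.53  0.63  1.78 -0.06  1.12]
[627.75949321 165.84234005 209.36912448] (array([0.08881691, 0.63014567, 0.48383366, 1.69758032, 0.09254607,
       1.88948898]), np.float64(1.1368683772161604e-14))
[608.86116483 170.5192035  212.6102783 ] (array([0.11815341, 0.49839973, 0.28657642, 1.48971725, 0.0491451 ,
       1.92833255]), np.float64(1.4210854715202004e-14))
[627.75949321 165.84234005 279.36912448] (array([0.08881691, 0.6328699 , 0.66422033, 1.87524276, 0.09254607,
       1.88948898]), np.float64(1.1368683772161604e-14))
[608.86116483 170.5192035  282.6102783 ] (array([0.11815341, 0.49157572, 0.45055918, 1.66052401, 0.0491451 ,
       1.92833255]), np.float64(6.550298498053664e-12))
```

View pics/s12c.png

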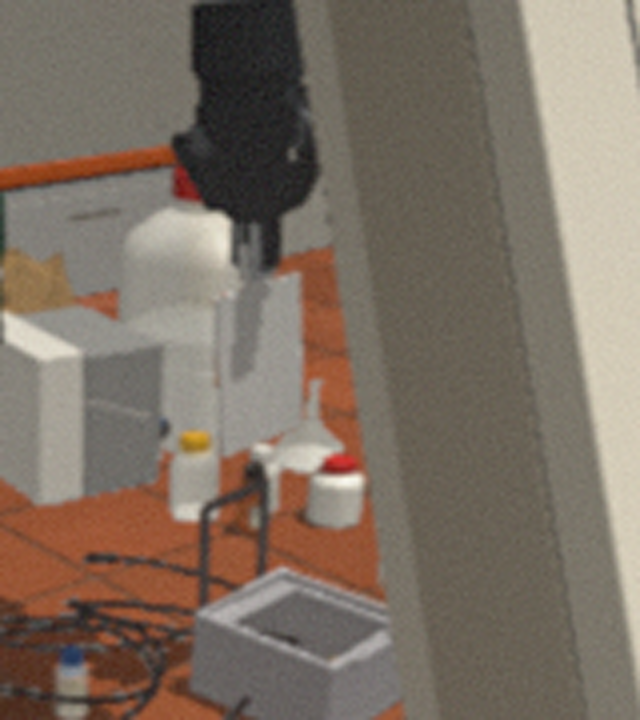

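View pics/wrist12.png

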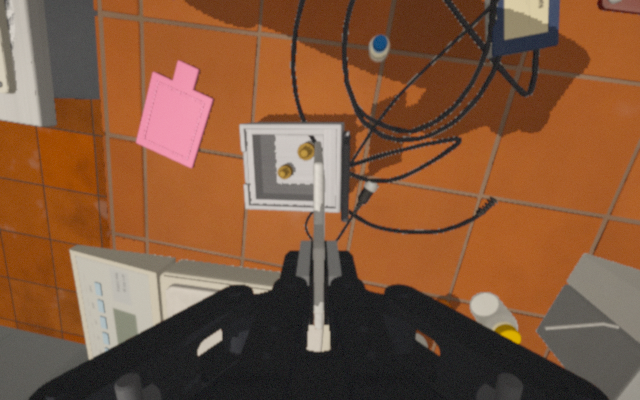

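Run:
```python
from rel import *
p,R=stand(8,133,2,150,off=4)
plan(p,R,16)
```

```text
[[0.039, 0.321, 0.021], [0.227, 0.007, 0.031]]
[[0.04, 0.321, 0.014], [0.227, 0.007, 0.032]]
[[0.041, 0.321, 0.005], [0.226, 0.006, 0.031]]
[[0.042, 0.321, -0.001], [0.227, 0.007, 0.032]]
[[0.044, 0.32, -0.01], [0.227, 0.007, 0.031]]
[[0.044, 0.321, -0.017], [0.227, 0.007, 0.032]]
[[0.045, 0.319, -0.024], [0.227, 0.007, 0.031]]
[[0.047, 0.319, -0.032], [0.226, 0.007, 0.032]]
[[0.047, 0.318, -0.04], [0.227, 0.006, 0.031]]
[[0.049, 0.316, -0.047], [0.227, 0.007, 0.032]]
[[0.049, 0.316, -0.054], [0.227, 0.007, 0.031]]
[[0.051, 0.313, -0.062], [0.227, 0.007, 0.032]]
[[0.052, 0.312, -0.069], [0.227, 0.007, 0.031]]
[[0.053, 0.31, -0.077], [0.226, 0.007, 0.032]]
[[0.054, 0.308, -0.084], [0.227, 0.006, 0.031]]
[[0.055, 0.306, -0.091], [0.227, 0.007, 0.032]]
```

Emit:
step_arm(rows=[[[0.04, 0.32, 0.02], [0.227, 0.007, 0.031], 2], [[0.04, 0.32, 0.014], [0.227, 0.007, 0.031], 2], [[0.04, 0.32, 0.005], [0.227, 0.007, 0.031], 2], [[0.042, 0.32, 0], [0.227, 0.007, 0.031], 2], [[0.044, 0.32, -0.01], [0.227, 0.007, 0.031], 2], [[0.044, 0.32, -0.017], [0.227, 0.007, 0.031], 2], [[0.045, 0.32, -0.024], [0.227, 0.007, 0.031], 2], [[0.047, 0.32, -0.032], [0.227, 0.007, 0.031], 2]])

```text
time_s: 19.0
position: [622.4, 17.7, 299.7]
ee_rot: [0.656, 0.02, 0.754, -0.017]
ft_force: [0.8, -0.0, -1.9]
width: 4.0
```

Emit:
step_arm(rows=[[[0.047, 0.318, -0.04], [0.227, 0.007, 0.031], 2], [[0.049, 0.316, -0.047], [0.227, 0.007, 0.031], 2], [[0.05, 0.316, -0.054], [0.227, 0.007, 0.031], 2], [[0.05, 0.313, -0.062], [0.227, 0.007, 0.031], 2], [[0.052, 0.312, -0.07], [0.227, 0.007, 0.031], 2], [[0.053, 0.31, -0.077], [0.227, 0.007, 0.031], 2], [[0.054, 0.308, -0.084], [0.227, 0.007, 0.031], 2], [[0.055, 0.306, -0.09], [0.227, 0.007, 0.031], 2]])

```text
time_s: 20.0
position: [608.2, 171.1, 279.8]
ee_rot: [0.649, 0.092, 0.751, -0.08]
ft_force: [1.2, -0.1, -1.9]
width: 4.5
```

Run:
```python
from rel import *
d=snap('wrist','wrist13');snap('scene','scene13');s=ctrl.observe(); print(s['time_s'],s['position'],s['ft_force'],s['width'],stand(8,133,2,150,off=4)[0])
R=rot(s['ee_rot']); print(np.degrees((R.inv()*stand(8,133)[1]).as_rotvec()))
# lid points in tool frame
W=cloud(d).reshape(-1,3);T=R.inv().apply(np.nan_to_num(W,nan=1e4)-s['position'])
k=(abs(T[:,2])<10)&(T[:,0]>25)&(T[:,0]<145)&(abs(T[:,1])<60);P=T[k];print(k.sum(),np.percentile(P,[1,50,99],axis=0).round(1).tolist())
crop('scene13',200,60,400,260,3,'s13c')
W3=cloud(load('wrist13'));c,sn=np.cos(SY),np.sin(SY);L=W3.reshape(-1,3)-STD;L=np.c_[c*L[:,0]+sn*L[:,1],-sn*L[:,0]+c*L[:,1],L[:,2]]
for nm,k in [('bar',(L[:,2]>108)&(L[:,2]<118)&(abs(L[:,1])<44)&(abs(L[:,0]-36)<12)),('front',(L[:,2]>18.5)&(L[:,2]<26)&(abs(L[:,1])<60)&(abs(L[:,0]+18)<8)),('back',(L[:,2]>15)&(L[:,2]<21)&(abs(L[:,1])<60)&(abs(L[:,0]-18)<8))]:
    P=L[k]
    if len(P)>5: f=np.polyfit(P[:,1],P[:,0],1); print(nm,len(P),np.degrees(np.arctan(-f[0])),f[1],np.percentile(P,[2,50,98],axis=0).round(1).tolist())
```

```text
20.1 [607.84619724 172.03490337 279.64486451] [ 0.40474641  0.06056402 -1.88581426] 4.060813181083535 [608.86116483 170.5192035  282.6102783 ]
[ 0.06691115 -0.31394186  0.03164519]
287 [[25.0, -41.0, -1.0], [34.9, 46.3, 2.6], [127.3, 46.9, 4.7]]
bar 770 -0.06602647207295688 36.26094003013617 [[32.5, -41.7, 109.7], [36.2, 2.6, 112.2], [40.1, 42.5, 114.0]]
front 324 1.840434258334005 -15.570381762802368 [[-20.3, -54.3, 18.9], [-15.4, 26.7, 20.7], [-13.9, 58.6, 22.3]]
back 620 -0.09870200802571932 18.343764544233576 [[14.3, -57.6, 15.2], [18.3, 1.0, 16.7], [23.3, 58.1, 18.3]]
```

View pics/wrist13.png

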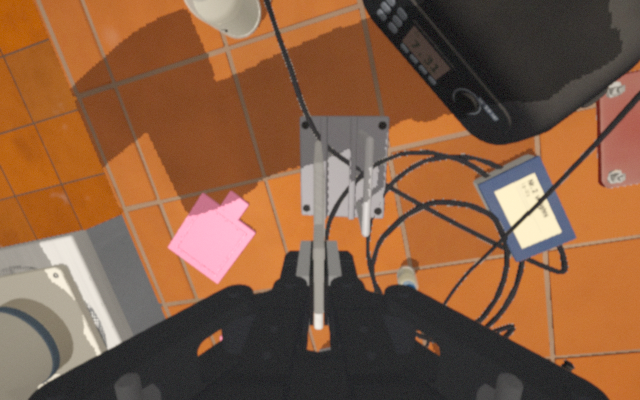

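View pics/s13c.png

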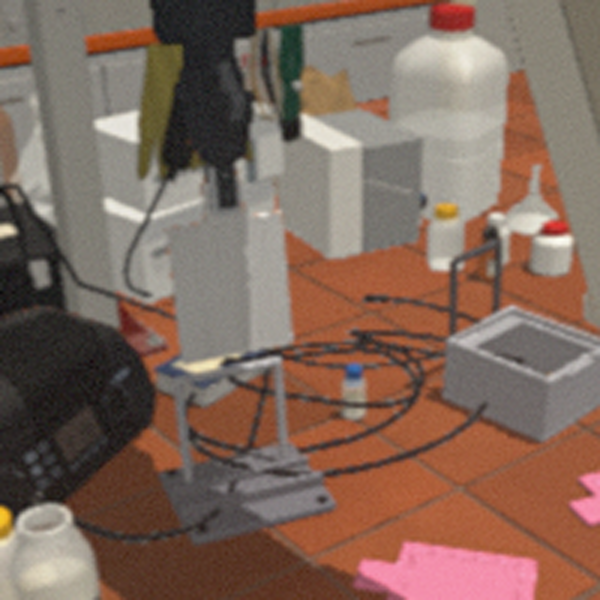

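Run:
```python
from rel import *
p,R=stand(16.5,133,2,50,off=4)
p,R=plan(p,R,8)
print('next');p2,R2=stand(16.5,133,2,11,off=3);plan(p2,R2,4,p,R);print(p2)
```

```text
[[0.2, -0.003, 0.073], [0.001, 0.171, 0.001]]
[[0.2, -0.002, 0.077], [0.002, 0.17, 0.001]]
[[0.197, -0.003, 0.08], [0.001, 0.171, 0.0]]
[[0.196, -0.002, 0.084], [0.001, 0.17, 0.001]]
[[0.195, -0.003, 0.087], [0.002, 0.171, 0.001]]
[[0.193, -0.002, 0.091], [0.001, 0.17, 0.001]]
[[0.192, -0.003, 0.094], [0.001, 0.171, 0.0]]
[[0.19, -0.002, 0.097], [0.002, 0.17, 0.001]]
next
[[0.156, -0.0, 0.05], [-0.0, 0.0, 0.0]]
[[0.155, -0.0, 0.051], [-0.0, 0.0, 0.0]]
[[0.156, -0.0, 0.05], [-0.0, 0.0, 0.0]]
[[0.156, -0.0, 0.051], [-0.0, 0.0, 0.0]]
[628.69023533 165.61200466 140.08510913]
```

Emit:
step_arm(rows=[[[0.2, -0.003, 0.073], [0, 0.17, 0], 2], [[0.2, -0.003, 0.077], [0, 0.17, 0], 2], [[0.2, -0.003, 0.08], [0, 0.17, 0], 2], [[0.2, -0.003, 0.084], [0, 0.17, 0], 2], [[0.195, -0.003, 0.087], [0, 0.17, 0], 2], [[0.193, -0.003, 0.09], [0, 0.17, 0], 2], [[0.19, -0.003, 0.094], [0, 0.17, 0], 2], [[0.19, -0.003, 0.097], [0, 0.17, 0], 2]])

```text
time_s: 21.1
position: [628.2, 164.0, 178.8]
ee_rot: [0.594, 0.097, 0.795, -0.073]
ft_force: [0.3, 0.1, -1.5]
width: 4.3
```

Run:
```python
from rel import *
d=snap('wrist','wrist14');snap('scene','scene14');s=ctrl.observe(); print(s['time_s'],s['position'],s['ft_force'],s['width'])
crop('scene14',220,100,360,260,4,'s14c')
p2,R2=stand(16.5,133,2,12,off=3);plan(p2,R2,6);print(p2)
```

```text
21.2 [628.01822936 163.69227405 177.389261  ] [-0.25554876 -0.15366969 -1.32173889] 4.333414322202838
[[0.096, 0.006, 0.029], [-0.002, -0.004, 0.002]]
[[0.097, 0.006, 0.03], [-0.001, -0.004, 0.003]]
[[0.096, 0.005, 0.029], [-0.002, -0.004, 0.002]]
[[0.097, 0.006, 0.029], [-0.002, -0.003, 0.003]]
[[0.096, 0.006, 0.03], [-0.001, -0.004, 0.002]]
[[0.097, 0.005, 0.029], [-0.002, -0.004, 0.003]]
[628.69023533 165.61200466 141.08510913]
```

View pics/wrist14.png

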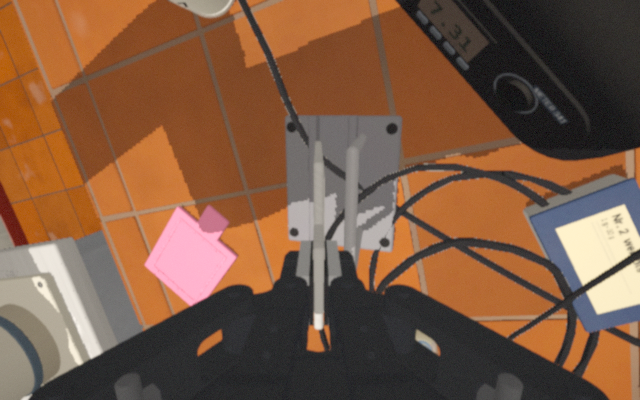

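View pics/s14c.png

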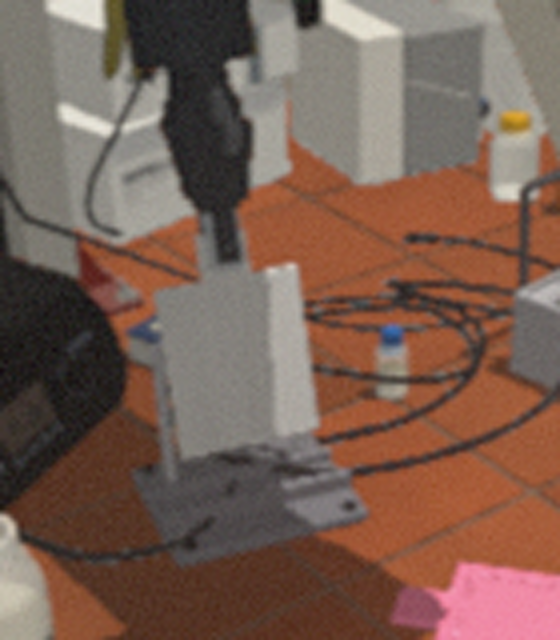

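Lid is above the trough, in front of the upper bar, with no contact. Lowering to ~2 mm above the floor.

Emit:
step_arm(rows=[[[0.096, 0.006, 0.029], [0, 0, 0], 2], [[0.096, 0.006, 0.03], [0, 0, 0], 2], [[0.096, 0.006, 0.029], [0, 0, 0], 2], [[0.096, 0.006, 0.029], [0, 0, 0], 2], [[0.096, 0.006, 0.03], [0, 0, 0], 2], [[0.096, 0.005, 0.029], [0, 0, 0], 2], [[0, 0, 0], [0, 0, 0], 2], [[0, 0, 0], [0, 0, 0], 2]])

```text
time_s: 22.2
position: [628.9, 165.9, 143.6]
ee_rot: [0.594, 0.097, 0.795, -0.073]
ft_force: [0.0, -0.5, -1.4]
width: 4.3
```

Run:
```python
from rel import *
d=snap('wrist','wrist15');snap('scene','scene15');s=ctrl.observe(); print(s['time_s'],s['position'],s['ft_force'],s['wrist_torque'],s['width'])
crop('scene15',220,130,340,260,4.5,'s15c')
p2,R2=stand(16.5,133,2,10,off=0);plan(p2,R2,4);print(p2)
W=cloud(d).reshape(-1,3);R=rot(s['ee_rot']);T=R.inv().apply(np.nan_to_num(W,nan=1e4)-s['position'])
c,sn=np.cos(SY),np.sin(SY);L=W-STD;L=np.c_[c*L[:,0]+sn*L[:,1],-sn*L[:,0]+c*L[:,1],L[:,2]]
k=(abs(T[:,2])<10)&(T[:,0]>25)&(T[:,0]<140)&(T[:,1]>35)&(T[:,1]<60);print('lid edge',k.sum(),np.percentile(L[k],[2,50,98],axis=0).round(1).tolist())
```

```text
22.3 [628.97680198 165.90942099 143.71457633] [ 1.25818754 -0.42017774 -1.14041231] [-0.0752493  -0.43226072  0.00604821] 4.067188722083306
[[0.019, -0.001, 0.017], [-0.001, 0.003, 0.001]]
[[0.019, -0.002, 0.017], [-0.001, 0.003, 0.002]]
[[0.018, -0.001, 0.017], [-0.001, 0.003, 0.001]]
[[0.019, -0.002, 0.018], [-0.001, 0.003, 0.001]]
[631.48246169 164.9209985  138.2330631 ]
lid edge 678 [[-13.6, 35.9, 8.1], [5.3, 47.5, 30.4], [35.9, 58.7, 118.8]]
```

View pics/s15c.png

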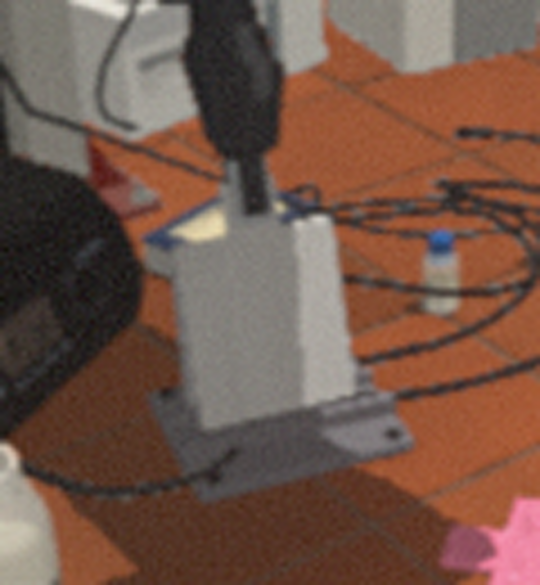

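View pics/wrist15.png

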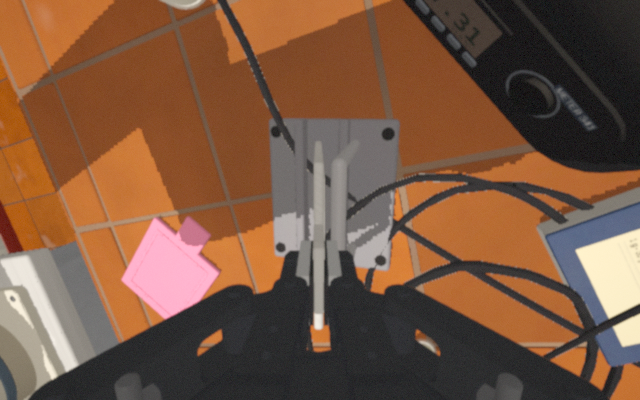

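Emit:
step_arm(rows=[[[0.02, 0, 0.017], [0, 0, 0], 2], [[0.02, 0, 0.017], [0, 0, 0], 2], [[0.02, 0, 0.017], [0, 0, 0], 2], [[0.02, 0, 0.017], [0, 0, 0], 2], [[0, 0, 0], [0, 0, 0], 2], [[0, 0, 0], [0, 0, 0], 2], [[0, 0, 0], [0, 0, 0], 2], [[0, 0, 0], [0, 0, 0], 2]])

```text
time_s: 23.3
position: [631.3, 165.3, 138.1]
ee_rot: [0.594, 0.097, 0.795, -0.073]
ft_force: [-1.2, -0.9, 5.7]
width: 4.2
```

Run:
```python
from rel import *
s=ctrl.observe(); print(s['time_s'],s['position'],s['ft_force'],s['wrist_torque'],s['width'])
p2,R2=stand(16.5,133,2,10,off=0);print(R2.inv().apply(p2-s['position']))
```

```text
23.3 [631.27034761 165.3208472  138.07154115] [-1.2199217  -0.89197418  5.65878248] [-0.09893532  0.4624052   0.08274263] 4.20322383061034
[-0.24063099 -0.33718398  0.24364811]
```

Emit:
step_arm(rows=[[[-0.005, 0, 0.01], [0, 0.04, 0], 2], [[0, 0, 0.01], [0, 0.04, 0], 2], [[0, 0, 0.01], [0, 0.04, 0], 2], [[0, 0, 0], [0, 0, 0], 2], [[0, 0, 0], [0, 0, 0], 2], [[0, 0, 0], [0, 0, 0], 2], [[0, 0, 0], [0, 0, 0], 2], [[0, 0, 0], [0, 0, 0], 2]])

```text
time_s: 24.3
position: [631.8, 165.3, 137.7]
ee_rot: [0.588, 0.097, 0.8, -0.072]
ft_force: [-8.3, 1.3, 7.9]
width: 4.1
```

Run:
```python
from rel import *
s=ctrl.observe(); print(s['time_s'],s['position'],s['ft_force'],s['wrist_torque'],s['width'])
snap('wrist','wrist16')
```

```text
24.3 [631.75827785 165.25088797 137.675169  ] [-8.29888981  1.31491292  7.89309862] [0.20601248 1.86700947 0.05613215] 4.1285058929923295
```

View pics/wrist16.png

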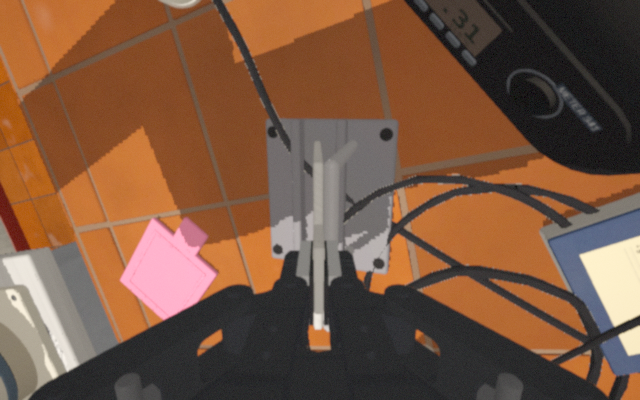

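Emit:
step_arm(rows=[[[0, 0, -0.01], [0, 0, 0], 4], [[0, 0, 0], [0, 0, 0], 7], [[0, 0, 0], [0, 0, 0], 12], [[0, 0, 0], [0, 0, 0], 20], [[0, 0, 0], [0, 0, 0], 24], [[-0.1, 0, 0], [0, 0, 0], 24], [[-0.4, 0, 0], [0, 0, 0], 24], [[-0.6, 0, 0], [0, 0, 0], 24]])

```text
time_s: 25.35
position: [651.3, 160.3, 201.2]
ee_rot: [0.589, 0.097, 0.799, -0.072]
ft_force: [0.5, -0.1, -0.6]
width: 24.2
```

Run:
```python
from rel import *
s=ctrl.observe(); print(s['time_s'],s['position'],s['ft_force'],s['width'])
snap('wrist','wrist17');snap('scene','scene17');crop('scene17',220,130,340,260,4.5,'s17c')
```

```text
25.35 [651.31660222 160.33768002 201.22340342] [ 0.53709314 -0.0788678  -0.58560738] 24.183590932042904
```

View pics/wrist17.png

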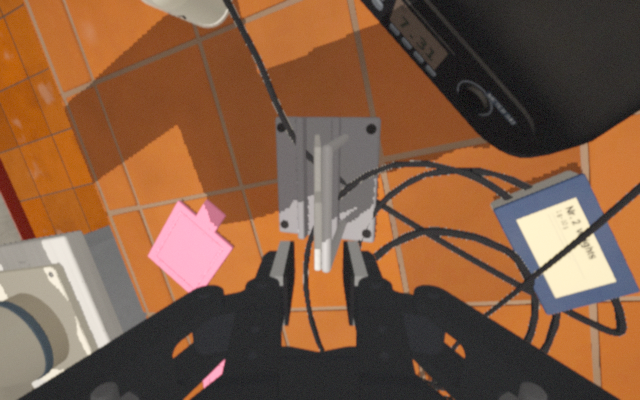

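View pics/s17c.png

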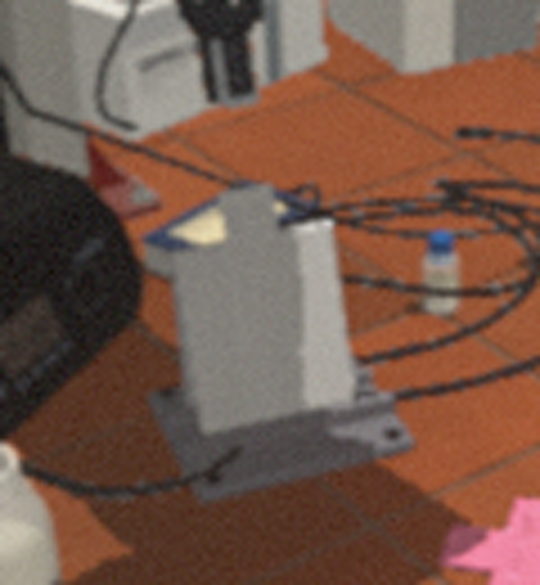

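Emit:
step_arm(rows=[[[-0.4, 0, 0], [0, 0, 0], 24], [[-0.4, 0, 0], [0, 0, 0], 24], [[-0.3, 0, -0.3], [0, 0, 0], 24], [[-0.2, 0, -0.6], [0, 0, 0], 24], [[0, 0, -0.6], [0, 0, 0], 24], [[0, 0, 0], [0, 0, 0], 24], [[0, 0, 0], [0, 0, 0], 24], [[0, 0, 0], [0, 0, 0], 24]])

```text
time_s: 26.45
position: [590.7, 175.4, 301.1]
ee_rot: [0.589, 0.097, 0.799, -0.072]
ft_force: [0.6, 0.0, 0.4]
width: 23.7
```

Run:
```python
from rel import *
s=ctrl.observe(); print(s['time_s'],s['position'],s['ft_force'],s['width'])
d=snap('wrist','wrist18');ds=snap('scene','scene18');crop('scene18',200,100,430,290,3.4,'s18c')
c,sn=np.cos(SY),np.sin(SY)
for n,D in(('w',d),('s',ds)):
    W=cloud(D).reshape(-1,3);L=W-STD;L=np.c_[c*L[:,0]+sn*L[:,1],-sn*L[:,0]+c*L[:,1],L[:,2]]
    for z in range(15,156,20):
        k=(abs(L[:,2]-z)<5)&(abs(L[:,1])<60)&(abs(L[:,0]-14)<34); 
        if k.sum()>5: print(n,z,k.sum(),np.percentile(L[k],[5,50,95],axis=0).round(1)[:,:2].tolist())
W=cloud(d).reshape(-1,3);k=(abs(W[:,0]-645)<25)&(abs(W[:,1]-15)<25)&(W[:,2]>40);print('vial',k.sum(),W[k].mean(0))
```

```text
26.45 [590.67860534 175.40252824 301.12096774] [0.57425286 0.04170244 0.35322797] 23.67725221334381
w 15 660 [[-16.5, -54.0], [-3.8, 20.0], [45.7, 57.0]]
w 35 167 [[1.7, -39.9], [3.3, 5.4], [4.9, 45.1]]
w 55 182 [[8.1, -40.1], [9.7, 6.9], [11.2, 46.5]]
w 75 219 [[14.6, -38.9], [16.1, 7.9], [17.5, 46.5]]
w 95 275 [[20.9, -38.8], [22.5, 6.9], [24.1, 46.5]]
w 115 958 [[27.7, -42.3], [32.7, 16.7], [39.2, 45.2]]
w 135 139 [[33.7, -12.4], [35.4, 2.4], [38.2, 16.6]]
s 15 160 [[-7.3, -56.4], [-2.3, 14.8], [38.0, 58.2]]
s 35 146 [[-1.8, -40.1], [2.0, 6.2], [18.2, 46.3]]
s 55 138 [[5.1, -39.1], [8.3, 4.6], [24.8, 46.9]]
s 75 131 [[11.5, -39.3], [14.7, 3.7], [18.3, 46.7]]
s 95 141 [[17.6, -41.1], [20.8, 4.4], [24.0, 46.1]]
s 115 131 [[24.3, -39.8], [27.0, 4.3], [35.0, 44.3]]
s 135 51 [[30.2, -12.3], [33.5, 1.4], [36.2, 15.3]]
vial 194 [652.80109496  15.60997272  48.41594418]
```

View pics/s18c.png

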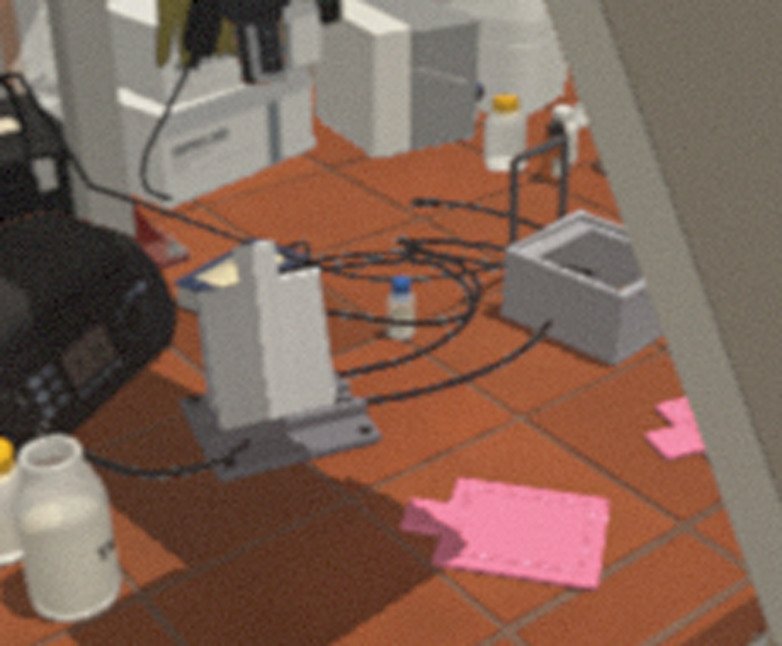

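View pics/wrist18.png

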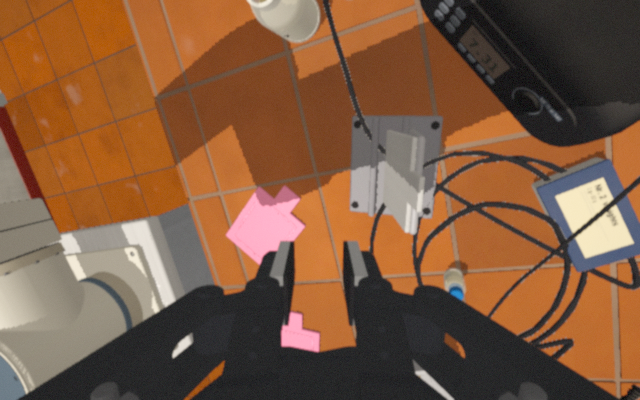

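```bash
python3 -c "
from plant import ctrl
print(ctrl.hand_in())"
```

```text
the job is handed in; nothing more can be done
None
```

The lid now stands on edge, lip upward, in the trough of the grey draining stand, leaning back on its upper bar. I handed the job in after 26.5 s.

- **Tipping:** I raised the lid by its front lip, pivoting on its back edge. I gripped it at 45° and tipped it on against the tub's wire rest. Then I let go and backed off. It stood by itself for about a second with the gripper clear.
- **Placing:** I gripped the lip again from above, lifted the lid off and carried it high past the vial. I lowered it until it touched the trough floor and the bar, then opened the gripper and withdrew.

**Last checks, from the depth images:**
- The lid leans about 17.7°. Its foot is 2 mm in front of the trough's centre line, well inside the 28 mm width.
- Along the trough it sits about 2 to 3 mm off the middle.
- It looked the same in the two views I took after letting go, about a second apart.
- The gripper is well clear, and the wrist force is near zero. The highest wrist force I read was about 14 N.
- I touched neither the vial nor the bottles. In the scene picture the vial is at the same pixel as at the start. Its depth-based position differed by about 3 mm between views, which I put down to the different viewing side. I did not re-measure the two bottles.

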